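Weigh and tote a tea order

ROBOT

A 6-joint arm with a two-finger parallel gripper is mounted at the origin on the work surface. World frame = base frame: x ahead of the robot, y to its left, z up, the work surface at z = 0. Lengths are in mm, angles in rad, forces in N, time in s.
With the tool pointing down it reaches from about 275 to 750 mm from the base axis. Payload 10.2 kg.
Tool frame: the origin (TCP) lies midway between the tips of the shut fingers; the grasp point (between the pads) lies 19 mm behind it (ctrl.grip_depth is the distance from the TCP to the grasp point, in mm); y points along the fingers, x is the direction in which the jaws open and shut, and the axes are right-handed (so a half turn about y gives the same grasp; the last joint's range is limited). The gripper opens to 85 mm and grips with 20 to 120 N. Pads are 22 mm wide; open, the fingers measure 114 mm over their backs; the gripper's body (76 mm by 85 mm) begins 54 mm behind the grasp point. The pads swing forward as they close: fully open they stand 13 mm farther back than shut.
Start: joints at [-1.349, 0.313, 1.498, -0, 1.331, -0.223], TCP at [225.884, -473.928, 231.294] pointing down, gripper open.
Joint ranges: [-2.94, 2.94], [-0.97, 2.17], [0.19, 2.56], [-1.23, 4.37], [0.02, 3.11], [-2.88, 2.88]. Speed limits (rad/s): [2.39, 2.39, 3.01, 3.14, 3.14, 3.14].

INTERFACE

Orientations are given as a unit quaternion [w, x, y, z].
In Python, from rig import ctrl gives the robot as it stands. The module is installed in compiled form; this text tells all that it offers.
- The arm moves only by the tool drive_tool, never from a script. Its arguments are lists of equal length, an entry for each row: "gripper": the closure, from 0 (fully open) to 1 (shut); "offset": the shift along the tool's x, y, z in m, a list of three; "turn": the turn about the tool's y in degrees. In form: {"gripper": [gripper, ...], "offset": [[tx, ty, tz], ...], "turn": [turn, ...]}. A call has 1 to 20 rows; each row shifts and turns the commanded pose from where the row before left it, along the tool's axes as they then stand; what a row does not reach is not made up. A row lasts 1/12 s, in which the tool goes at most 41.7 mm and 7.16 degrees, less where a joint would pass 70% of its speed; a pose out of reach is approached as far as the arm can. A call is refused whole if a number of a shift passes 0.0417 or a number of a turn 7.16, either way. A call with a gripper value outside its range is refused whole. The fingers move at their own pace and stop on an object; "force" is the grip in N (left out, the last holds). Time passes only in rows, so rows that do not move let the fingers close. It gives the time, the measured TCP pose, the force and the opening at its end, in the units of the state.
- ctrl.sense(): the state, without advancing time (a new reading comes with each control period).
- ctrl.capture(name): name is "scene" or "top" or "wrist"; returns (picture, depth): 400x640x3 uint8, red, green, blue; 400x640 float32, mm along the optical axis (not along the pixel's ray), 0 where there is no reading.
- ctrl.camera_params(name): a dict with "fovy" (degrees; the focal length in pixels is half the picture's height over the tangent of half this angle, whatever the lens; pixels are square), "cx", "cy" (the principal point, pixels), "distortion" ([k1, k2, p1, p2, k3] as OpenCV has them; the pictures are not rectified), "view" (4x4, takes a point from world to camera coordinates); the wrist camera has in their place "tool_from_camera" (4x4, takes a point from camera to tool coordinates, whose origin is the TCP and whose axes are the tool frame's). Camera axes: x right, y down, z forward; pixel columns grow to the right and rows downward; lengths in mm; the calibration is good to about 2 mm. A picture is of the moment at which its call begins: read the wrist's pose just before it. camera_params takes no time and is no camera call.
- ctrl.finish_job(): hands the job in, once; it reports no verdict.
Trained networks look in the newest picture that a camera, given by its name, has taken for a name from the list of things; names that differ only in an ending like _2 or _b are one class to them, and where a whole thing is asked for, a point or a joint stands for the part that bears it (a point fixed in the world has none). Each returns a list of dicts, best first, with "score" (0 to 1); they miss things now and then, are a little off and sometimes report something else, mostly with a low value. They report only what shows in the picture. A call takes as long as a camera call. They do not tell look-alikes from the thing itself.
- ctrl.boxes_of(camera, query): "centre" ([x, y, z] in mm, in the coordinates of the camera as it stood for that picture, good to about 4 mm: the middle of the surface that is visible of it).
- ctrl.regions_of(camera, query): "mask" (400x640 bool, what is visible of it).
- ctrl.pinpoint(camera, query): "centre" ([x, y, z] in mm, in the coordinates of the camera as it stood for that picture, good to about 4 mm: a listed point, or the origin of a listed thing).
The state is a dict: "time_s": time; "joints": joint angles; "dq": joint speeds; "tau": joint torques, N m; "eef_pos": TCP position; "ee_rot": TCP orientation; "force": force on the tool from outside, world axes, zero at the start; "wrist_torque": the same for the moment, N m; "grip_width": opening from 0.0 (shut) to 1.0 (fully open).
Only numpy, scipy, OpenCV 4.12 (cv2) and the standard library are available. Lean on these libraries where they do the work, as an engineer would, in place of code of your own. Each camera call takes 0.05 s, during which the arm holds its last target.

TASK

Switch the scale on by turning its orange selector clockwise past the click, then load every tea carton on the bench into the green tray where it stands on the scale and let go, so that all are weighed together. Lift the loaded tray by its handle, bring its open lip low over the blue tote and tip it so that the cartons slide off into the tote, and set the empty tray back on the middle of the scale. Only when every carton is in the tote and the tray is back, turn the selector back to off; leave the jar, the roll and the mug where they are.

Things in the scene. Friction and masses are not known exactly. Their poses are not given: they have to be found in the camera images.
- pack0: tea carton, green with a yellow band: a closed rigid box 70 mm long (its x axis) x 42 mm wide (y) x 34 mm high (z), about 35 g; origin at the centre of its 70 x 42 underside. It starts lying on the bench on that underside. Three to five of the five cartons are there in a given run; absent ones read None throughout
- pack1: tea carton, yellow with a green band: a closed rigid box 70 mm long (its x axis) x 42 mm wide (y) x 34 mm high (z), about 35 g; origin at the centre of its 70 x 42 underside. It starts lying on the bench on that underside. Three to five of the five cartons are there in a given run; absent ones read None throughout
- pack2: tea carton, red with a white band: a closed rigid box 70 mm long (its x axis) x 42 mm wide (y) x 34 mm high (z), about 35 g; origin at the centre of its 70 x 42 underside. It starts lying on the bench on that underside. Three to five of the five cartons are there in a given run; absent ones read None throughout
- pack3: tea carton, white with a green band: a closed rigid box 70 mm long (its x axis) x 42 mm wide (y) x 34 mm high (z), about 35 g; origin at the centre of its 70 x 42 underside. It starts lying on the bench on that underside. Three to five of the five cartons are there in a given run; absent ones read None throughout
- pack4: tea carton, brown with an orange band: a closed rigid box 70 mm long (its x axis) x 42 mm wide (y) x 34 mm high (z), about 35 g; origin at the centre of its 70 x 42 underside. It starts lying on the bench on that underside. Three to five of the five cartons are there in a given run; absent ones read None throughout
- tray: loose green scoop tray, 0.25 kg, origin at the centre of its underside: floor 240 (x) x 176 (y) x 4 mm; 4 mm walls on three sides, tops 30 mm above the underside; +x end open (lip), black bar handle at -x. Starts on the scale, handle to the robot's left, open end to its right. Cartons slide on it from a slope of 22 to 31 deg
- tray_grip (a point): grip point in the middle of the tray's handle, 150 mm behind the tray's origin (-x), 18 mm above its underside; the bar runs along the tray's x, 120 to 220 mm behind the origin, 22 mm wide (y), 26 mm high, overhanging the scale. Axes as the tray's
- tray_lip (a point): middle of the tray's open lip, 120 mm ahead of the tray's origin (+x), on the upper face of the floor. Axes as the tray's
- scale_top (a point): centre of the top of the scale's square steel platform (160 x 160 mm), 60 mm above the bench; z up. The scale is fixed, its grey base 190 x 190 x 40 mm. Its x axis points as the tray's x axis does at the start, within 0.1 rad
- crate: blue open-topped plastic tote, 260 x 260 mm, 100 mm high, walls and floor 6 mm, standing fixed on the bench; origin at the centre of its underside, z up
- knob (a joint): angle of the scale's on/off selector: 0 = off, 1.2 rad = on (both end stops), growing clockwise seen from above. A spring detent with its crest at 0.6 rad resists with up to about 0.16 N m, then snaps the knob on to the far stop (or back, if let go before the crest). Starts at off
- knob_grip (a point): grip point on the selector's vertical axis, 72 mm above the bench: orange upright bar 56 mm long (this point's x axis, turns with the knob), 14 mm thick (y), 54 to 84 mm above the bench, over a black disc 56 mm across on a fixed grey box 110 x 130 x 45 mm. On the box a red dot marks off, a green dot on
- jar: bystander: glass storage jar with a steel lid, 76 mm across, 120 mm high, origin at the centre of its foot; leave it alone
- tape: bystander: cardboard-coloured roll 100 mm across, 50 mm high, lying flat, origin at the centre of its underside; leave it alone
- mug: bystander: white mug 80 mm across, 90 mm high, handle to its +y, origin at the centre of its foot; leave it alone
Mind the look-alikes: they are no part of the job. What is shaped like the pack0 but purple is not meant.

How it is judged (in metres and radians):
On the way, in this order (a step that is already met when the one before it is completed fails the run):
1. the selector is turned on, past its click (joint above 1.05 rad) (value of joint knob above 1.05 rad), for 0.2 s.
2. all cartons lie in the tray, the tray stands on the scale, the scale is on, and the robot has let go of them all (value of joint knob above 1.05 rad and x of pack0 in the frame of tray between -0.12 and 0.12 m and y of pack0 in the frame of tray between -0.09 and 0.09 m and z of pack0 in the frame of tray between -0.01 and 0.06 m and x of pack1 in the frame of tray between -0.12 and 0.12 m and y of pack1 in the frame of tray between -0.09 and 0.09 m and z of pack1 in the frame of tray between -0.01 and 0.06 m and x of pack2 in the frame of tray between -0.12 and 0.12 m and y of pack2 in the frame of tray between -0.09 and 0.09 m and z of pack2 in the frame of tray between -0.01 and 0.06 m and x of pack3 in the frame of tray between -0.12 and 0.12 m and y of pack3 in the frame of tray between -0.09 and 0.09 m and z of pack3 in the frame of tray between -0.01 and 0.06 m and x of pack4 in the frame of tray between -0.12 and 0.12 m and y of pack4 in the frame of tray between -0.09 and 0.09 m and z of pack4 in the frame of tray between -0.01 and 0.06 m and horizontal distance between tray and scale_top below 0.05 m and z of tray in the frame of scale_top between -0.01 and 0.01 m and angle between tray's own z axis and vertical below 0.06 rad and linear speed of each of pack0, pack1, pack2, pack3, pack4, tray below 0.03 m/s and contact force between the fingers and pack0 below 0.3 N and contact force between the fingers and pack1 below 0.3 N and contact force between the fingers and pack2 below 0.3 N and contact force between the fingers and pack3 below 0.3 N and contact force between the fingers and pack4 below 0.3 N and contact force between the fingers and tray below 0.3 N), for 0.4 s.
3. the tray is lifted at least 40 mm off the scale with all cartons in it (z of tray in the frame of scale_top above 0.04 m and x of pack0 in the frame of tray between -0.12 and 0.12 m and y of pack0 in the frame of tray between -0.09 and 0.09 m and z of pack0 in the frame of tray between -0.01 and 0.06 m and x of pack1 in the frame of tray between -0.12 and 0.12 m and y of pack1 in the frame of tray between -0.09 and 0.09 m and z of pack1 in the frame of tray between -0.01 and 0.06 m and x of pack2 in the frame of tray between -0.12 and 0.12 m and y of pack2 in the frame of tray between -0.09 and 0.09 m and z of pack2 in the frame of tray between -0.01 and 0.06 m and x of pack3 in the frame of tray between -0.12 and 0.12 m and y of pack3 in the frame of tray between -0.09 and 0.09 m and z of pack3 in the frame of tray between -0.01 and 0.06 m and x of pack4 in the frame of tray between -0.12 and 0.12 m and y of pack4 in the frame of tray between -0.09 and 0.09 m and z of pack4 in the frame of tray between -0.01 and 0.06 m), for 0.1 s.
4. the tray is tipped (more than 0.3 rad) with its lip over the tote: within 0.2 m of the tote's centre, less than 0.26 m above the bench (angle between tray's own z axis and vertical above 0.3 rad and horizontal distance between tray_lip and crate below 0.2 m and height (world z) of tray_lip below 0.26 m), for 0.05 s.
5. all cartons are in the tote, and the tray stands on the scale again, while the selector is still on (value of joint knob above 1.05 rad and x of pack0 in the frame of crate between -0.13 and 0.13 m and y of pack0 in the frame of crate between -0.13 and 0.13 m and z of pack0 in the frame of crate between -0.01 and 0.1 m and x of pack1 in the frame of crate between -0.13 and 0.13 m and y of pack1 in the frame of crate between -0.13 and 0.13 m and z of pack1 in the frame of crate between -0.01 and 0.1 m and x of pack2 in the frame of crate between -0.13 and 0.13 m and y of pack2 in the frame of crate between -0.13 and 0.13 m and z of pack2 in the frame of crate between -0.01 and 0.1 m and x of pack3 in the frame of crate between -0.13 and 0.13 m and y of pack3 in the frame of crate between -0.13 and 0.13 m and z of pack3 in the frame of crate between -0.01 and 0.1 m and x of pack4 in the frame of crate between -0.13 and 0.13 m and y of pack4 in the frame of crate between -0.13 and 0.13 m and z of pack4 in the frame of crate between -0.01 and 0.1 m and horizontal distance between tray and scale_top below 0.05 m and z of tray in the frame of scale_top between -0.01 and 0.01 m and angle between tray's own z axis and vertical below 0.06 rad and linear speed of each of pack0, pack1, pack2, pack3, pack4, tray below 0.03 m/s), for 0.2 s.
6. the selector is turned back off (value of joint knob below 0.15 rad), for 0.2 s.
At the end, for the whole second after the job is handed in: Every carton present lies at rest in the tote (its origin inside the walls and below the rim), the tray stands flat on the scale with its origin within 50 mm of the platform's centre, and the selector is off (below 0.15 rad) (value of joint knob below 0.15 rad and x of pack0 in the frame of crate between -0.13 and 0.13 m and y of pack0 in the frame of crate between -0.13 and 0.13 m and z of pack0 in the frame of crate between -0.01 and 0.1 m and x of pack1 in the frame of crate between -0.13 and 0.13 m and y of pack1 in the frame of crate between -0.13 and 0.13 m and z of pack1 in the frame of crate between -0.01 and 0.1 m and x of pack2 in the frame of crate between -0.13 and 0.13 m and y of pack2 in the frame of crate between -0.13 and 0.13 m and z of pack2 in the frame of crate between -0.01 and 0.1 m and x of pack3 in the frame of crate between -0.13 and 0.13 m and y of pack3 in the frame of crate between -0.13 and 0.13 m and z of pack3 in the frame of crate between -0.01 and 0.1 m and x of pack4 in the frame of crate between -0.13 and 0.13 m and y of pack4 in the frame of crate between -0.13 and 0.13 m and z of pack4 in the frame of crate between -0.01 and 0.1 m and horizontal distance between tray and scale_top below 0.05 m and z of tray in the frame of scale_top between -0.01 and 0.01 m and angle between tray's own z axis and vertical below 0.06 rad and linear speed of each of pack0, pack1, pack2, pack3, pack4, tray below 0.03 m/s); the robot touches nothing.
It fails at once if the jar is shifted by more than 30 mm or toppled (distance of jar from where it was at the start of the episode above 0.03 m or angle between jar's own z axis and vertical above 0.4 rad).
It fails at once if the tape is shifted by more than 30 mm or toppled (distance of tape from where it was at the start of the episode above 0.03 m or angle between tape's own z axis and vertical above 0.4 rad).
It fails at once if the mug is shifted by more than 30 mm or toppled (distance of mug from where it was at the start of the episode above 0.03 m or angle between mug's own z axis and vertical above 0.4 rad).
Of pack0, pack1, pack2, pack3, pack4 only 3 to 5 are there at a start; the rules pass over those that are not, and their reading is None.
At some moment in a run one of pack0, pack1, pack2, pack3, pack4 may be knocked a few centimetres aside while the robot is not near it.
It also fails if it takes over 210 s, if anything falls off the work surface, if the arm or the gripper's body presses on something with over 40 N, if the wrist force passes 120 N, or if a joint passes its speed limit or range.

## Working session

There is one attempt and no reset: what is moved stays moved. The work goes in short steps, Python scripts to look and compute and a tool call to move; the robot and the scene stay as the last step left them, time stands still between calls to the robot, and variables do not carry over. Pictures are saved under pics/ and viewed, and the job is handed in when it is done.

Besides the shell and the picture viewer there is one more tool, called after "Call:" as name(argument=value, ...) on one line, values as JSON. drive_tool: Moves the arm, as the interface text tells. Its arguments: {"type":"object","properties":{"gripper":{"type":"array","items":{"type":"number"}},"offset":{"type":"array","items":{"type":"array","items":{"type":"number"}}},"turn":{"type":"array","items":{"type":"number"}},"force":{"type":"number"}},"required":["gripper","offset","turn"]}

```bash
ls; mkdir -p pics; python3 - <<'E'
from rig import ctrl
import cv2,json
s=ctrl.sense();print({k:s[k] for k in s})
for n in ["scene","top","wrist"]:
    p,d=ctrl.capture(n); cv2.imwrite(f"pics/{n}0.png",p[:,:,::-1])
    print(n,ctrl.camera_params(n))
E
```

```text
pics
{'time_s': 0.0, 'joints': array([-1.34939225e+00,  3.13447422e-01,  1.49843978e+00, -3.36682140e-05,
        1.33101147e+00, -2.23437849e-01]), 'dq': array([-3.71377719e-04, -2.05307627e-04, -4.75195564e-04,  1.24480580e-06,
        7.19974322e-04,  4.68534822e-04]), 'tau': array([-1.60467716e-04, -4.12263429e+01, -2.59737843e+01, -2.86165568e-04,
        4.12223657e-03, -2.25379033e-06]), 'eef_pos': array([ 225.8196538 , -473.66089431,  230.73538546]), 'ee_rot': array([ 0.59829898, -0.59766165,  0.37771921, -0.3770505 ]), 'force': array([-0.47845983,  0.80455225, -0.18606578]), 'wrist_torque': array([-0.0131285 ,  0.01121258,  0.07286851]), 'grip_width': 0.9974356765523146}
scene {'fovy': 50.09240919156353, 'cx': 317.2135680573212, 'cy': 202.59518127351296, 'distortion': array([-0.08572874,  0.        ,  0.        ,  0.        ,  0.        ]), 'view': array([[ 3.69878113e-01,  9.29059948e-01, -6.14766775e-03,
        -2.05851531e+02],
       [ 7.26658191e-01, -2.93408238e-01, -6.21191982e-01,
        -3.78223627e+02],
       [-5.78928367e-01,  2.25298065e-01, -7.83634307e-01,
 
[... 463 characters left out ...]
  [ 1.58958745e-01, -6.49730327e-03, -9.87263846e-01,
         1.32327111e+03],
       [ 0.00000000e+00,  0.00000000e+00,  0.00000000e+00,
         1.00000000e+00]])}
wrist {'fovy': 71.86483613178413, 'cx': 321.9508719898821, 'cy': 198.9142697356565, 'distortion': array([-0.00380836,  0.        ,  0.        ,  0.        ,  0.        ]), 'tool_from_camera': array([[ 9.99999928e-01,  3.79927540e-04, -2.39990520e-05,
        -4.14337967e-01],
       [ 1.41679239e-04, -3.12915957e-01,  9.49780808e-01,
        -1.43171444e+02],
       [ 3.53338200e-04, -9.49780743e-01, -3.12915988e-01,
         7.95856993e+01],
       [ 0.00000000e+00,  0.00000000e+00,  0.00000000e+00,
         1.00000000e+00]])}
```

View pics/top0.png

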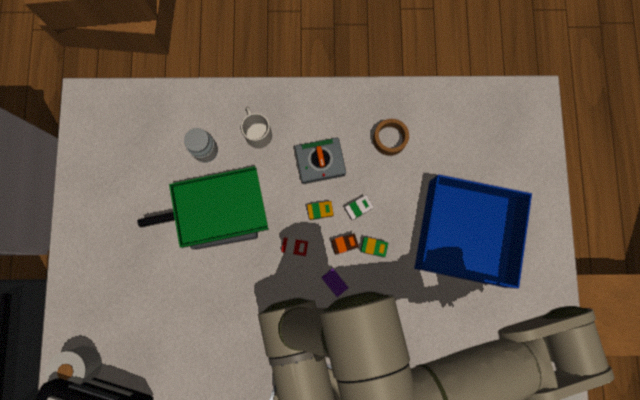

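View pics/scene0.png

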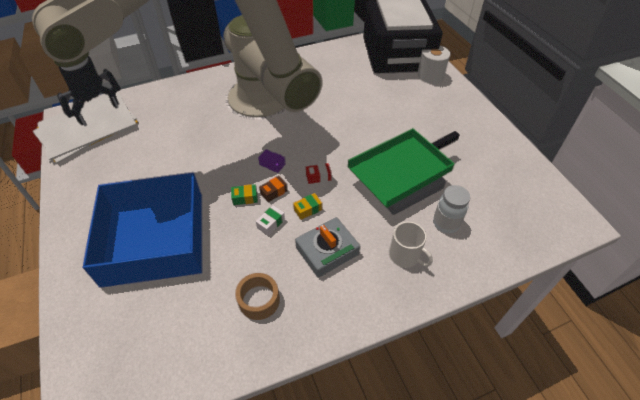

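View pics/wrist0.png

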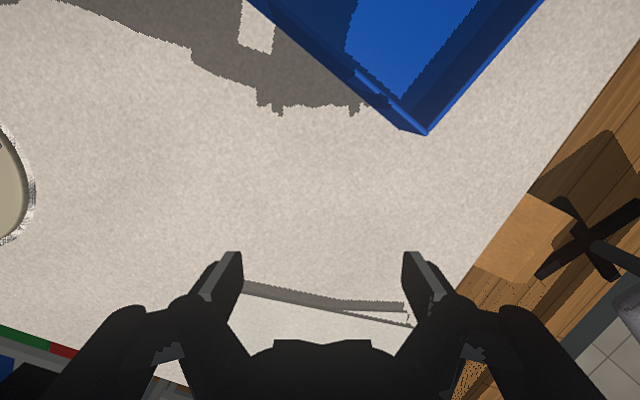

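```bash
cat > h.py <<'E'
from rig import ctrl
import cv2,numpy as np
from scipy.spatial.transform import Rotation as R
def tw(name,s=None):
    p=ctrl.camera_params(name)
    if name!="wrist": return p,np.linalg.inv(p["view"])
    s=s or ctrl.sense(); q=s["ee_rot"]
    T=np.eye(4);T[:3,:3]=R.from_quat([q[1],q[2],q[3],q[0]]).as_matrix();T[:3,3]=s["eef_pos"]
    return p,T@p["tool_from_camera"]
def W(T,c): return (T@np.r_[c,1])[:3]
def cloud(name,d,T,p):
    f=200/np.tan(np.radians(p["fovy"]/2));K=np.array([[f,0,p["cx"]],[0,f,p["cy"]],[0,0,1]])
    u,v=np.meshgrid(np.arange(640),np.arange(400))
    pts=cv2.undistortPoints(np.stack([u,v],-1).reshape(-1,1,2).astype(np.float64),K,p["distortion"]).reshape(400,640,2)
    P=np.concatenate([pts*d[...,None],d[...,None]],-1)
    return P@T[:3,:3].T+T[:3,3]
def pose():
    s=ctrl.sense();q=s["ee_rot"];M=R.from_quat([q[1],q[2],q[3],q[0]]).as_matrix()
    return s,M
def rect(m,P,zmin):
    # min-area rectangle of top-surface points
    Q=P[m];Q=Q[Q[:,2]>zmin]
    if len(Q)<8:return None
    (c,wh,a)=cv2.minAreaRect(Q[:,:2].astype(np.float32))
    return np.round(c,1),np.round(wh,1),round(a,1),round(float(np.median(Q[:,2])),1),len(Q)
E
cat > look.py <<'E'
from h import *
import sys
cams=sys.argv[1].split(",");qs=sys.argv[2].split(",")
for c in cams:
    s=ctrl.sense();pic,d=ctrl.capture(c);p,T=tw(c,s);P=cloud(c,d,T,p)
    for q in qs:
        for b in ctrl.pinpoint(c,q)[:2]:
            if b["score"]>.2: print(c,q,"pin",np.round(W(T,b["centre"]),1),round(b["score"],2))
        for b in ctrl.regions_of(c,q)[:2]:
            if b["score"]>.2:
                m=b["mask"]&(d>0);print("   mask",rect(m,P,8),round(b["score"],2), "rgb",pic[m].mean(0).round() if m.any() else 0)
E
python3 look.py top,scene pack0,pack1,pack2,pack3,pack4,tray,tray_grip,tray_lip,knob_grip,knob,crate,jar,tape,mug,scale_top; python3 -c "
from h import *
s,M=pose();print(M.round(3),s['time_s'])"
```

```text
top pack0 pin [334.3 -60.   -1.1] 0.81
top pack0 pin [434.9  51.4   3.5] 0.71
   mask (array([440.8, -90.2]), array([42.1, 70.1]), 16.2, 34.0, 380) 0.97 rgb [112.  56.  21.]
   mask (array([433.8,  50.8]), array([70.2, 42.2]), 79.6, 34.3, 385) 0.96 rgb [66. 36. 33.]
top pack1 pin [334.3 -60.   -1.1] 0.81
top pack1 pin [434.9  51.4   3.5] 0.71
   mask (array([440.8, -90.2]), array([42.1, 70.1]), 16.2, 34.0, 380) 0.97 rgb [112.  56.  21.]
   mask (array([433.8,  50.8]), array([70.2, 42.2]), 79.6, 34.3, 385) 0.96 rgb [66. 36. 33.]
top pack2 pin [334.3 -60.   -1.1] 0.81
top pack2 pin [434.9  51.4   3.5] 0.71
   mask (array([440.8, -90.2]), array([42.1, 70.1]), 16.2, 34.0, 380) 0.97 rgb [112.  56.  21.]
   mask (array([433.8,  50.8]), array([70.2, 42.2]), 79.6, 34.3, 385) 0.96 rgb [66. 36. 33.]
top pack3 pin [334.3 -60.   -1.1] 0.81
top pack3 pin [434.9  51.4   3.5] 0.71
   mask (array([440.8, -90.2]), array([42.1, 70.1]), 16.2, 34.0, 380) 0.97 rgb [112.  56.  21.]
   mask (array([433.8,  50.8]), array([70.2, 42.2]), 79.6, 34.3, 385) 0.96 rgb [66. 36. 33.]
top pack4 pin [334.3 -60.   -1.1
[... 441 characters left out ...]
7  75.4] 0.58
   mask (array([530.8, 304.3]), array([176.9, 338. ]), 11.5, 64.9, 6037) 0.65 rgb [12. 85. 30.]
top tray_lip pin [566.7 139.3  64.5] 0.88
   mask (array([531.1, 305.5]), array([177.7, 340.8]), 11.6, 64.9, 6081) 0.76 rgb [13. 85. 30.]
top knob_grip pin [682.6 -26.3  68.7] 0.89
   mask (array([681. , -23.3]), array([51.1, 57.7]), 89.7, 57.0, 300) 0.66 rgb [72. 38. 20.]
[[ 0.43  -0.     0.903]
 [-0.903  0.     0.43 ]
 [-0.    -1.    -0.   ]] 1.1Traceback (most recent call last):
  File "look.py", line 7, in <module>
    for b in ctrl.pinpoint(c,q)[:2]:
             ~~~~~~~~~~~~~^^^^^
ValueError: it knows: crate, jar, knob_grip, mug, pack, scale_top, tape, tray, tray_grip, tray_lip
```

```bash
cat > packs.py <<'E'
from h import *
import sys
for c in sys.argv[1].split(","):
    s=ctrl.sense();pic,d=ctrl.capture(c);p,T=tw(c,s);P=cloud(c,d,T,p)
    zm=float(sys.argv[2]) if len(sys.argv)>2 else 25
    for b in ctrl.regions_of(c,"pack0"):
        if b["score"]>.3:
            m=b["mask"]&(d>0);v,u=np.argwhere(m).mean(0);print(c,"px",int(u),int(v),rect(m,P,zm),round(b["score"],2), "rgb",pic[m].mean(0).round() if m.any() else 0)
    cv2.imwrite(f"pics/{c}_{s['time_s']:.1f}.png",pic[:,:,::-1]); print(f"pics/{c}_{s['time_s']:.1f}.png")
E
python3 packs.py top,scene
sed -i 's/\[:2\]/[:1]/' look.py
python3 look.py top,scene tray,tray_grip,tray_lip,knob_grip,crate,jar,tape,mug,scale_top;
```

```text
top px 344 243 (array([440.9, -90. ]), array([42.2, 69.9]), 17.1, 34.1, 380) 0.92 rgb [110.  51.  15.]
top px 294 246 (array([434.1,  50.7]), array([67.8, 41.9]), 79.4, 34.3, 362) 0.9 rgb [66. 36. 33.]
top px 373 247 (array([ 431.1, -171.9]), array([68.7, 42.1]), 76.1, 34.2, 368) 0.75 rgb [ 88. 102.  23.]
top px 319 210 (array([536.8, -21.9]), array([42.2, 69.9]), 8.6, 34.3, 362) 0.75 rgb [103. 101.  20.]
pics/top_1.1.png
scene px 244 194 (array([ 434. , -172.8]), array([70. , 46.2]), 76.3, 33.4, 335) 0.87 rgb [ 88. 105.  40.]
scene px 307 205 (array([539.6, -21.6]), array([46.9, 70.6]), 9.9, 33.4, 362) 0.87 rgb [113. 110.  37.]
scene px 319 173 (array([437.,  51.]), array([69.4, 45.9]), 80.5, 33.6, 290) 0.85 rgb [95. 59. 56.]
scene px 273 188 (array([444.6, -90.5]), array([43.1, 69.4]), 18.2, 33.4, 315) 0.82 rgb [109.  63.  32.]
scene px 269 219 (array([ 547. , -132.3]), array([45.2, 69.8]), 28.1, 33.4, 371) 0.77 rgb [127. 142. 124.]
pics/scene_1.2.png
top tray pin [543.5 261.2  61. ] 0.69
   mask (array([531.7, 304.1]), array([178.3, 338. ]), 11.5, 64.9, 6181) 0.82 rgb [15. 85. 31.
[... 1433 characters left out ...]
43) 0.83 rgb [102.  61.  33.]
scene crate pin [ 471.  -437.5   -2.4] 0.92
   mask (array([ 473.5, -440.4]), array([262.3, 265. ]), 77.9, 59.8, 6786) 0.94 rgb [ 27.  55. 103.]
scene jar pin [720.8 316.3   1.9] 0.74
   mask (array([725.2, 310.5]), array([71. , 72.9]), 13.9, 92.6, 1236) 0.77 rgb [122. 119. 117.]
scene tape pin [ 7.519e+02 -2.257e+02  7.000e-01] 0.67
   mask (array([ 752.2, -229.3]), array([98.7, 98.9]), 20.4, 46.2, 1138) 0.93 rgb [113.  86.  63.]
scene mug pin [767.4 160.1  -6.5] 0.67
   mask (array([780.4, 154.3]), array([ 80.4, 108. ]), 83.1, 56.7, 1337) 0.77 rgb [126. 119. 112.]
   mask (array([ 434.1, -172.5]), array([70.3, 48.2]), 74.7, 32.8, 432) 0.55 rgb [ 90. 106.  45.]
```

```bash
cat > knob.py <<'E'
from h import *
for c in ["top","scene"]:
    s=ctrl.sense();pic,d=ctrl.capture(c);p,T=tw(c,s);P=cloud(c,d,T,p)
    m=(np.hypot(P[...,0]-682,P[...,1]+24)<45)&(P[...,2]>76)&(d>0)
    print(c,rect(m,P,70))
    if c=="top":
        h=cv2.resize(pic[110:220,240:400],None,fx=5,fy=5,interpolation=cv2.INTER_CUBIC);cv2.imwrite("pics/knob.png",h[:,:,::-1])
s,M=pose();print(s["joints"].round(2))
E
python3 knob.py
```

```text
top (array([679.7, -23.2]), array([53.8, 14. ]), 10.6, 83.6, 104)
scene (array([684. , -23.4]), array([55.3, 14.3]), 9.5, 83.0, 125)
[-1.35  0.31  1.5   0.    1.33 -0.22]
```

View pics/knob.png

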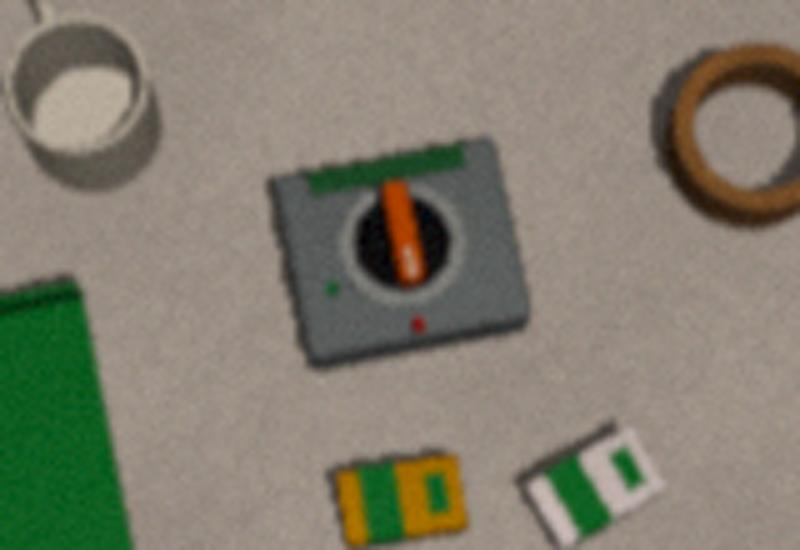

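```bash
cat > plan.py <<'E'
from h import *
import sys
# plan.py x y z heading(mod 180 ok)
x,y,z,h=map(float,sys.argv[1:5])
s,M=pose();p=s["eef_pos"];h0=np.degrees(np.arctan2(M[1,0],M[0,0]))
j1=np.degrees(np.arctan2(y,x))
best=None
for k in range(-3,4):
    H=h+(180*k if len(sys.argv)<6 else 360*k)
    if abs(j1-H)<155 and (best is None or abs(H-h0)<abs(best-h0)): best=H
t=-(best-h0); hr=np.radians(best)
D=np.array([x,y,z])-p
print("now",p.round(1),"h",round(h0,1),"t",round(s["time_s"],1),"F",s["force"].round(1),"grip",round(s["grip_width"],3),"j6",round(np.degrees(s["joints"][5])))
print("turn total",round(t,1),"rows",int(np.ceil(abs(t)/7)),"each",round(t/max(1,np.ceil(abs(t)/7)),2))
o=np.array([D[0]*np.cos(hr)+D[1]*np.sin(hr),-D[2],-D[0]*np.sin(hr)+D[1]*np.cos(hr)])/1000
print("after turn shift tool x,y,z m:",o.round(4),"min rows xz",int(np.ceil(max(abs(o[[0,2]]))/.041)), "each/that",(o/max(1,np.ceil(max(abs(o[[0,2]]))/.041))).round(4))
E
python3 plan.py 682 -23 150 -80
```

```text
now [ 225.9 -473.9  231.3] h -64.5 t 3.3 F [0.7 0.2 0.9] grip 0.998 j6 -13
turn total 15.5 rows 3 each 5.16
after turn shift tool x,y,z m: [-0.3649  0.0813  0.5275] min rows xz 13 each/that [-0.0281  0.0063  0.0406]
```

Call:
drive_tool(gripper=[0, 0, 0, 0, 0, 0, 0, 0, 0, 0, 0, 0, 0, 0, 0, 0, 0, 0, 0], offset=[[0, 0, 0], [0, 0, 0], [0, 0, 0], [-0.0228, 0.005, 0.033], [-0.0228, 0.005, 0.033], [-0.0228, 0.005, 0.033], [-0.0228, 0.005, 0.033], [-0.0228, 0.005, 0.033], [-0.0228, 0.005, 0.033], [-0.0228, 0.005, 0.033], [-0.0228, 0.005, 0.033], [-0.0228, 0.005, 0.033], [-0.0228, 0.005, 0.033], [-0.0228, 0.005, 0.033], [-0.0228, 0.005, 0.033], [-0.0228, 0.005, 0.033], [-0.0228, 0.005, 0.033], [-0.0228, 0.005, 0.033], [-0.0228, 0.005, 0.033]], turn=[5.2, 5.2, 5.1, 0, 0, 0, 0, 0, 0, 0, 0, 0, 0, 0, 0, 0, 0, 0, 0])

```text
time_s: 4.88
eef_pos: [683.7, -21.3, 151.0]
ee_rot: [-0.542, 0.542, -0.455, 0.455]
force: [0.4, -1.0, 0.6]
grip_width: 1.001
```

```bash
python3 plan.py 682 -23.3 60 -80; python3 - <<'E'
from h import *
s=ctrl.sense();pic,d=ctrl.capture("wrist");p,T=tw("wrist",s);P=cloud("wrist",d,T,p)
m=(np.hypot(P[...,0]-682,P[...,1]+24)<45)&(P[...,2]>76)&(P[...,2]<95)&(d>0)
print(rect(m,P,76))
for b in ctrl.pinpoint("wrist","knob_grip")[:1]: print(W(T,b["centre"]))
E
```

```text
now [683.7 -21.3 151. ] h -80.0 t 4.9 F [ 0.4 -1.   0.6] grip 1.001 j6 68
turn total -0.0 rows 1 each -0.01
after turn shift tool x,y,z m: [ 0.0016  0.091  -0.002 ] min rows xz 1 each/that [ 0.0016  0.091  -0.002 ]
(array([683. , -23.5]), array([55.3, 13.9]), 10.7, 84.2, 1119)
[680.05477699 -25.22601638  74.03052348]
```

Call:
drive_tool(gripper=[0, 0, 0, 0, 1, 1, 1, 1, 1, 1, 1], offset=[[0.002, 0.025, 0], [0, 0.025, 0], [0, 0.025, 0], [0, 0.016, 0], [0, 0, 0], [0, 0, 0], [0, 0, 0], [0, 0, 0], [0, 0, 0], [0, 0, 0], [0, 0, 0]], turn=[0, 0, 0, 0, 0, 0, 0, 0, 0, 0, 0], force=80)

```text
time_s: 5.9
eef_pos: [683.2, -24.3, 61.7]
ee_rot: [0.542, -0.541, 0.454, -0.455]
force: [-3.0, 3.6, 6.3]
grip_width: 0.148
```

Call:
drive_tool(gripper=[1, 1, 1, 1, 1, 1, 1, 1, 1, 1, 1, 1, 1, 1], offset=[[0, 0, 0], [0, 0, 0], [0, 0, 0], [0, 0, 0], [0, 0, 0], [0, 0, 0], [0, 0, 0], [0, 0, 0], [0, 0, 0], [0, 0, 0], [0, 0, 0], [0, 0, 0], [0, 0, 0], [0, 0, 0]], turn=[6, 6, 6, 6, 6, 6, 6, 6, 6, 6, 6, 3, 0, 0])

```text
time_s: 7.07
eef_pos: [683.1, -24.3, 61.7]
ee_rot: [-0.19, 0.189, -0.681, 0.681]
force: [-3.5, 3.2, 6.9]
grip_width: 0.144
```

Call:
drive_tool(gripper=[0, 0, 0, 0, 0, 0, 0, 0], offset=[[0, 0, 0], [0, 0, 0], [0, 0, 0], [0, -0.03, 0], [0, -0.03, 0], [0, -0.03, 0], [0, -0.03, 0], [0, 0, 0]], turn=[0, 0, 0, 0, 0, 0, 0, 0])

```text
time_s: 7.73
eef_pos: [685.1, -25.7, 187.4]
ee_rot: [-0.192, 0.185, -0.68, 0.683]
force: [-0.0, -0.3, -0.1]
grip_width: 1.002
```

```bash
python3 - <<'E'
from h import *
s=ctrl.sense();pic,d=ctrl.capture("wrist");p,T=tw("wrist",s);P=cloud("wrist",d,T,p)
m=(np.hypot(P[...,0]-682,P[...,1]+24)<45)&(P[...,2]>76)&(P[...,2]<95)&(d>0)
print(rect(m,P,76),s["time_s"])
E
python3 packs.py top,scene
```

```text
(array([683. , -24.5]), array([13.7, 55.5]), 32.6, 84.2, 823) 7.7333
top px 344 243 (array([441.1, -90. ]), array([41.6, 69.2]), 17.5, 34.1, 367) 0.73 rgb [111.  50.  12.]
top px 334 282 (array([334.9, -59.1]), array([66.9, 40.6]), 39.0, 34.2, 342) 0.71 rgb [ 99.  46. 123.]
top px 358 207 (array([ 542.8, -130.8]), array([42.4, 68.5]), 29.4, 33.9, 348) 0.7 rgb [116. 136. 110.]
top px 473 231 (array([ 470.1, -441. ]), array([263.1, 260.7]), 77.9, 77.3, 2989) 0.64 rgb [12. 41. 95.]
top px 374 247 (array([ 430.7, -172.5]), array([69.5, 41.3]), 76.6, 34.0, 361) 0.63 rgb [ 90. 104.  27.]
top px 224 241 (array([448.8, 246.9]), array([ 13.6, 182.3]), 11.2, 38.5, 293) 0.55 rgb [33. 33. 32.]
pics/top_7.8.png
scene px 270 219 (array([ 546. , -131.9]), array([45.3, 71.9]), 27.1, 33.3, 376) 0.73 rgb [132. 147. 129.]
scene px 273 188 (array([444.4, -90.1]), array([46.8, 71.3]), 20.5, 33.3, 321) 0.69 rgb [113.  66.  33.]
scene px 307 206 (array([582.6, -21.2]), array([137.2,  73.6]), 0.3, 33.5, 339) 0.65 rgb [118. 114.  36.]
scene px 244 194 (array([ 434.3, -172.8]), array([70.3, 45.3]), 75.4, 33.4, 334) 0.58 rgb [ 93. 110.  43.]
scene px 271 160 (array([338. , -59.6]), array([72.7, 46. ]), 33.8, 33.7, 267) 0.57 rgb [ 91.  49. 111.]
pics/scene_7.9.png
```

```bash
python3 plan.py 538.5 -21.8 80 8.6
```

```text
now [682.5 -25.1 178.7] h -149.0 t 8.0 F [-0.2 -0.5 -0.3] grip 0.999 j6 137
turn total -157.6 rows 23 each -6.85
after turn shift tool x,y,z m: [-0.1419  0.0987  0.0248] min rows xz 4 each/that [-0.0355  0.0247  0.0062]
```

```bash
python3 plan.py 544.5 -131.5 70 28.5
```

```text
now [682.5 -25.1 178.7] h -149.0 t 8.0 F [-0.2 -0.5 -0.3] grip 0.999 j6 137
turn total 2.5 rows 1 each 2.48
after turn shift tool x,y,z m: [0.172  0.1087 0.0277] min rows xz 5 each/that [0.0344 0.0217 0.0055]
```

Call:
drive_tool(gripper=[0, 0, 0, 0, 0, 0, 0, 0, 0, 0, 0.8, 0.8, 0.8, 0.8, 0.8], offset=[[0, 0, 0], [0.0344, 0.0217, 0.0055], [0.0344, 0.0217, 0.0055], [0.0344, 0.0217, 0.0055], [0.0344, 0.0217, 0.0055], [0.0344, 0.0217, 0.0055], [0, 0.023, 0], [0, 0.023, 0], [0, 0.022, 0], [0, 0, 0], [0, 0, 0], [0, 0, 0], [0, 0, 0], [0, 0, 0], [0, 0, 0]], turn=[2.5, 0, 0, 0, 0, 0, 0, 0, 0, 0, 0, 0, 0, 0, 0], force=40)

```text
time_s: 9.23
eef_pos: [545.7, -131.5, 5.2]
ee_rot: [-0.175, 0.173, -0.685, 0.686]
force: [0.8, -0.1, 6.5]
grip_width: 0.481
```

```bash
python3 plan.py 569.1 330.6 150 -78.4; python3 packs.py wrist 10
```

```text
now [ 545.7 -131.5    5.2] h -151.5 t 9.2 F [ 0.8 -0.1  6.5] grip 0.481 j6 126
turn total -73.1 rows 11 each -6.65
after turn shift tool x,y,z m: [-0.448  -0.1448  0.1158] min rows xz 11 each/that [-0.0407 -0.0132  0.0105]
wrist px 547 285 (array([ 455.3, -181.1]), array([66., 93.]), 80.1, 34.3, 13447) 0.88 rgb [ 99. 120.  34.]
wrist px 321 262 (array([ 546. , -133.2]), array([42.4, 70.8]), 29.5, 34.6, 12035) 0.86 rgb [118. 134. 115.]
wrist px 432 372 (array([ 482.9, -122.5]), array([ 31.6, 101.9]), 68.7, 34.3, 1395) 0.74 rgb [97. 53. 20.]
wrist px 229 366 (array([566.9, -93.2]), array([ 3.3, 85.8]), 6.8, 30.2, 112) 0.42 rgb [93. 70. 12.]
pics/wrist_9.2.png
```

Call:
drive_tool(gripper=[0.8, 0.8, 0.8, 0.8, 0.8, 0.8, 0.8, 0.8, 0.8, 0.8, 0.8, 0.8], offset=[[0, -0.02, 0], [0, -0.025, 0], [0, -0.025, 0], [0, -0.025, 0], [0, -0.025, 0], [0, -0.025, 0], [0, 0, 0], [0, 0, 0], [0, 0, 0], [0, 0, 0], [0, 0, 0], [0, 0, 0]], turn=[0, -6.65, -6.65, -6.65, -6.65, -6.65, -6.65, -6.65, -6.65, -6.65, -6.65, -6.6])

```text
time_s: 10.33
eef_pos: [544.9, -131.2, 149.2]
ee_rot: [0.549, -0.549, 0.445, -0.446]
force: [-0.7, -0.8, -0.3]
grip_width: 0.485
```

Call:
drive_tool(gripper=[0.8, 0.8, 0.8, 0.8, 0.8, 0.8, 0.8, 0.8, 0.8, 0.8, 0.8, 0.8, 0.8], offset=[[-0.0373, 0, 0.0096], [-0.0373, 0, 0.0096], [-0.0373, 0, 0.0096], [-0.0373, 0, 0.0096], [-0.0373, 0, 0.0096], [-0.0373, 0, 0.0096], [-0.0373, 0, 0.0096], [-0.0373, 0, 0.0096], [-0.0373, 0, 0.0096], [-0.0373, 0, 0.0096], [-0.0373, 0, 0.0096], [-0.0373, 0, 0.0096], [0, 0, 0]], turn=[0, 0, 0, 0, 0, 0, 0, 0, 0, 0, 0, 0, 0])

```text
time_s: 11.42
eef_pos: [566.5, 336.4, 148.8]
ee_rot: [0.55, -0.548, 0.446, -0.445]
force: [-0.7, -0.2, -0.7]
grip_width: 0.487
```

```bash
python3 plan.py 569.1 330.6 71 -78.4; python3 packs.py wrist 60; python3 packs.py top 25
```

```text
now [566.5 336.4 148.8] h -78.1 t 11.4 F [-0.7 -0.2 -0.7] grip 0.487 j6 99
turn total 0.3 rows 1 each 0.3
after turn shift tool x,y,z m: [0.0062 0.0778 0.0013] min rows xz 1 each/that [0.0062 0.0778 0.0013]
wrist px 611 273 None 0.98 rgb [112. 119.  38.]
wrist px 540 335 None 0.88 rgb [182. 105.  96.]
wrist px 321 262 (array([567.5, 336.9]), array([70.9, 42.5]), 12.2, 178.1, 12339) 0.73 rgb [106. 121. 103.]
wrist px 616 347 None 0.72 rgb [107.  63.  30.]
wrist px 575 384 (array([590.5, 275.2]), array([4.6, 1.5]), 62.2, 240.5, 41) 0.57 rgb [81. 55. 89.]
pics/wrist_11.4.png
top px 373 247 (array([ 431.1, -172.8]), array([69.8, 42.9]), 76.1, 34.3, 377) 0.98 rgb [84. 98. 23.]
top px 343 243 (array([440.5, -89. ]), array([42.4, 67.5]), 15.7, 34.2, 361) 0.93 rgb [108.  48.  12.]
top px 334 283 (array([333. , -60.1]), array([68.3, 40.4]), 38.6, 34.3, 363) 0.93 rgb [ 97.  47. 119.]
top px 319 210 (array([536.7, -22.1]), array([42.3, 69.5]), 9.2, 34.4, 371) 0.82 rgb [100.  97.  19.]
top px 294 246 (array([434.1,  50.6]), array([69.7, 42.5]), 80.1, 34.6, 381) 0.57 rgb [142.  78.  71.]
pics/top_11.5.png
```

Call:
drive_tool(gripper=[0.8, 0.8, 0.8, 0.8, 0.37, 0.37, 0.37, 0.37, 0.37, 0.37, 0.37], offset=[[0.006, 0.026, 0.001], [0, 0.03, 0], [0, 0.022, 0], [0, 0, 0], [0, 0, 0], [0, 0, 0], [0, 0, 0], [0, 0, 0], [0, -0.03, 0], [0, -0.03, 0], [0, -0.03, 0]], turn=[0, 0, 0, 0, 0, 0, 0, 0, 0, 0, 0])

```text
time_s: 12.53
eef_pos: [569.9, 324.5, 162.2]
ee_rot: [-0.548, 0.548, -0.447, 0.447]
force: [0.4, -0.6, -0.1]
grip_width: 0.632
```

```bash
python3 plan.py 538 -21.8 75 8.6; python3 packs.py wrist 85
```

```text
now [569.9 324.5 162.2] h -78.4 t 12.5 F [ 0.4 -0.6 -0.1] grip 0.632 j6 98
turn total -87.0 rows 13 each -6.69
after turn shift tool x,y,z m: [-0.0833  0.0872 -0.3376] min rows xz 9 each/that [-0.0093  0.0097 -0.0375]
wrist px 607 337 None 0.92 rgb [113.  68.  33.]
wrist px 600 267 None 0.76 rgb [129. 132.  36.]
wrist px 522 322 None 0.68 rgb [174. 103.  94.]
wrist px 323 204 (array([571.2, 323.5]), array([70.2, 42.6]), 12.1, 98.6, 4351) 0.57 rgb [103. 122. 101.]
pics/wrist_12.5.png
```

Call:
drive_tool(gripper=[0, 0, 0, 0, 0, 0, 0, 0, 0, 0, 0, 0, 0], offset=[[0, 0, 0], [0, 0, 0], [0, 0, 0], [0, 0, 0], [0, 0, 0], [0, 0, 0], [0, 0, 0], [0, 0, 0], [0, 0, 0], [0, 0, 0], [0, 0, 0], [0, 0, 0], [0, 0, 0]], turn=[-6.7, -6.7, -6.7, -6.7, -6.7, -6.7, -6.7, -6.7, -6.7, -6.7, -6.7, -6.7, -6.6])

```text
time_s: 13.72
eef_pos: [569.9, 324.5, 160.5]
ee_rot: [-0.705, 0.705, 0.055, -0.055]
force: [0.3, -0.7, 0.2]
grip_width: 0.997
```

Call:
drive_tool(gripper=[0, 0, 0, 0, 0, 0, 0, 0, 0, 0, 0, 0], offset=[[-0.0092, 0, -0.0375], [-0.0092, 0, -0.0375], [-0.0092, 0, -0.0375], [-0.0092, 0.01, -0.0375], [-0.0092, 0.015, -0.0375], [-0.0092, 0.015, -0.0375], [-0.0092, 0.015, -0.0375], [-0.0092, 0.015, -0.0375], [-0.0092, 0.015, -0.0375], [0, 0, 0], [0, 0, 0], [0, 0, 0]], turn=[0, 0, 0, 0, 0, 0, 0, 0, 0, 0, 0, 0])

```text
time_s: 14.72
eef_pos: [538.7, -21.1, 76.0]
ee_rot: [0.705, -0.705, -0.053, 0.053]
force: [-0.2, 1.4, 0.4]
grip_width: 1.0
```

```bash
python3 plan.py 538 -21.8 4 8.6; python3 packs.py wrist 28
```

```text
now [538.7 -21.1  76. ] h 8.6 t 14.7 F [-0.2  1.4  0.4] grip 1.0 j6 -23
turn total -0.0 rows 1 each -0.03
after turn shift tool x,y,z m: [-0.0008  0.072  -0.0006] min rows xz 1 each/that [-0.0008  0.072  -0.0006]
wrist px 170 378 (array([ 446.5, -119.6]), array([182.1,  39.2]), 75.8, 34.8, 981) 0.89 rgb [104. 160.  49.]
wrist px 185 259 (array([454.7, -61.1]), array([97.6, 42.9]), 34.2, 34.6, 2319) 0.84 rgb [148.  89.  40.]
wrist px 186 96 (array([435.5,  50. ]), array([69.9, 44.4]), 80.0, 34.7, 8083) 0.78 rgb [181. 111. 104.]
wrist px 321 217 (array([537.8, -22.6]), array([42.7, 70.9]), 8.9, 34.6, 5161) 0.7 rgb [140. 136.  38.]
wrist px 59 225 (array([336.1, -60.1]), array([72.4, 42.6]), 38.7, 34.6, 5144) 0.62 rgb [124.  68. 151.]
pics/wrist_14.7.png
```

Call:
drive_tool(gripper=[0, 0, 0, 0, 0.8, 0.8, 0.8, 0.8, 0.8, 0.8, 0.8, 0.8, 0.8, 0.8, 0.8], offset=[[0, 0.025, 0], [0, 0.025, 0], [0, 0.022, 0], [0, 0, 0], [0, 0, 0], [0, 0, 0], [0, 0, 0], [0, 0, 0], [0, 0, 0], [0, -0.03, 0], [0, -0.03, 0], [0, -0.03, 0], [0, -0.03, 0], [0, -0.026, 0], [0, 0, 0]], turn=[0, 0, 0, 0, 0, 0, 0, 0, 0, 0, 0, 0, 0, 0, 0])

```text
time_s: 16.07
eef_pos: [540.8, -21.9, 155.7]
ee_rot: [-0.704, 0.706, 0.056, -0.05]
force: [0.7, 0.1, 0.2]
grip_width: 0.486
```

```bash
python3 plan.py 486.8 313.7 150 -78.4
```

```text
now [540.8 -21.9 155.7] h 8.6 t 16.1 F [0.7 0.1 0.2] grip 0.486 j6 -23
turn total 87.0 rows 13 each 6.69
after turn shift tool x,y,z m: [-0.3396  0.0057  0.0146] min rows xz 9 each/that [-0.0377  0.0006  0.0016]
```

Call:
drive_tool(gripper=[0.8, 0.8, 0.8, 0.8, 0.8, 0.8, 0.8, 0.8, 0.8, 0.8, 0.8, 0.8, 0.8], offset=[[0, 0, 0], [0, 0, 0], [0, 0, 0], [0, 0, 0], [0, 0, 0], [0, 0, 0], [0, 0, 0], [0, 0, 0], [0, 0, 0], [0, 0, 0], [0, 0, 0], [0, 0, 0], [0, 0, 0]], turn=[6.7, 6.7, 6.7, 6.7, 6.7, 6.7, 6.7, 6.7, 6.7, 6.7, 6.7, 6.7, 6.6])

```text
time_s: 17.15
eef_pos: [538.4, -21.4, 149.8]
ee_rot: [-0.547, 0.547, -0.449, 0.449]
force: [0.4, -0.6, -1.0]
grip_width: 0.488
```

Call:
drive_tool(gripper=[0.8, 0.8, 0.8, 0.8, 0.8, 0.8, 0.8, 0.8, 0.8, 0.8, 0.8, 0.8], offset=[[-0.0377, 0, 0.0015], [-0.0377, 0, 0.0015], [-0.0377, 0, 0.0015], [-0.0377, 0, 0.0015], [-0.0377, 0, 0.0015], [-0.0377, 0, 0.0015], [-0.0377, 0, 0.0015], [-0.0377, 0, 0.0015], [-0.0377, 0, 0.0015], [0, 0, 0], [0, 0, 0], [0, 0, 0]], turn=[0, 0, 0, 0, 0, 0, 0, 0, 0, 0, 0, 0])

```text
time_s: 18.15
eef_pos: [483.6, 313.3, 149.6]
ee_rot: [-0.548, 0.548, -0.447, 0.447]
force: [0.5, -0.3, -0.6]
grip_width: 0.481
```

```bash
python3 plan.py 486.8 313.7 71 -78.4; python3 packs.py wrist 130
```

```text
now [483.6 313.3 149.6] h -78.4 t 18.1 F [ 0.5 -0.3 -0.6] grip 0.481 j6 100
turn total -0.0 rows 1 each -0.01
after turn shift tool x,y,z m: [0.0002 0.0786 0.0032] min rows xz 1 each/that [0.0002 0.0786 0.0032]
wrist px 542 277 None 0.98 rgb [200. 117. 108.]
wrist px 624 287 None 0.89 rgb [70. 49. 38.]
wrist px 333 91 None 0.62 rgb [104. 124. 102.]
wrist px 583 352 None 0.62 rgb [104.  58. 124.]
wrist px 321 267 (array([481.7, 313.3]), array([70.9, 42.6]), 11.5, 178.8, 12179) 0.61 rgb [93. 93. 19.]
pics/wrist_18.1.png
```

Call:
drive_tool(gripper=[0.8, 0.8, 0.8, 0.8, 0.37, 0.37, 0.37, 0.37, 0.37, 0.37, 0.37, 0.37], offset=[[0, 0.026, 0.005], [0, 0.03, 0], [0, 0.023, 0], [0, 0, 0], [0, 0, 0], [0, 0, 0], [0, 0, 0], [0, 0, 0], [0, -0.03, 0], [0, -0.03, 0], [0, -0.03, 0], [0, 0, 0]], turn=[0, 0, 0, 0, 0, 0, 0, 0, 0, 0, 0, 0])

```text
time_s: 19.25
eef_pos: [490.8, 315.6, 167.3]
ee_rot: [0.551, -0.545, 0.445, -0.449]
force: [0.0, -0.0, 1.1]
grip_width: 0.626
```

```bash
python3 packs.py wrist 85;python3 packs.py top 25;python3 plan.py 435.5 50.5 75 -10
```

```text
wrist px 324 209 (array([483.9, 312.7]), array([76. , 42.7]), 11.4, 98.6, 4150) 0.96 rgb [91. 95. 23.]
wrist px 333 105 (array([570.9, 323.4]), array([69.3, 42.7]), 12.0, 98.6, 5617) 0.85 rgb [104. 124. 103.]
wrist px 530 275 (array([476.6, 142.6]), array([ 1.4, 13.7]), 10.3, 90.3, 16) 0.8 rgb [198. 117. 107.]
wrist px 618 286 None 0.76 rgb [105.  64.  35.]
wrist px 572 349 None 0.56 rgb [105.  58. 126.]
pics/wrist_19.2.png
top px 294 246 (array([433.9,  51. ]), array([70.3, 42. ]), 80.3, 34.1, 382) 0.97 rgb [141.  78.  70.]
top px 195 195 (array([545.8, 300.6]), array([151.2,  51.6]), 34.3, 97.2, 396) 0.87 rgb [44. 52. 41.]
top px 344 243 (array([441.2, -90. ]), array([41.6, 70.1]), 16.2, 34.4, 368) 0.73 rgb [104.  47.  12.]
top px 334 282 (array([333.7, -60. ]), array([69.4, 41.5]), 39.9, 34.1, 372) 0.63 rgb [ 95.  47. 117.]
top px 373 247 (array([ 430.2, -172.1]), array([69.1, 40.8]), 77.4, 34.0, 353) 0.59 rgb [85. 98. 22.]
pics/top_19.4.png
now [488.1 314.5 159.9] h -78.4 t 19.4 F [ 0.  -0.6 -0.1] grip 0.632 j6 100
turn total -68.4 rows 10 each -6.84
after turn shift tool x,y,z m: [-0.006   0.0849 -0.2691] min rows xz 7 each/that [-0.0009  0.0121 -0.0384]
```

Call:
drive_tool(gripper=[0, 0, 0, 0, 0, 0, 0, 0, 0, 0, 0, 0, 0, 0, 0, 0, 0, 0, 0], offset=[[0, 0, 0], [0, 0, 0], [0, 0, 0], [0, 0, 0], [0, 0, 0], [0, 0, 0], [0, 0, 0], [0, 0, 0], [0, 0, 0], [0, 0, 0], [-0.001, 0, -0.0384], [-0.001, 0, -0.0384], [-0.001, 0.01, -0.0384], [-0.001, 0.015, -0.0384], [-0.001, 0.015, -0.0384], [-0.001, 0.015, -0.0384], [0, 0.015, -0.0384], [0, 0.015, 0], [0, 0, 0]], turn=[-6.85, -6.85, -6.85, -6.85, -6.85, -6.85, -6.85, -6.85, -6.85, -6.75, 0, 0, 0, 0, 0, 0, 0, 0, 0])

```text
time_s: 21.03
eef_pos: [433.8, 49.7, 73.0]
ee_rot: [0.704, -0.704, 0.065, -0.061]
force: [-0.5, 0.4, -0.7]
grip_width: 0.999
```

```bash
python3 plan.py 435.5 50.5 4 -10;
```

```text
now [433.8  49.7  73. ] h -10.2 t 21.0 F [-0.5  0.4 -0.7] grip 0.999 j6 1
turn total -0.2 rows 1 each -0.24
after turn shift tool x,y,z m: [0.0015 0.069  0.0011] min rows xz 1 each/that [0.0015 0.069  0.0011]
```

Call:
drive_tool(gripper=[0, 0, 0, 0, 0.8, 0.8, 0.8, 0.8, 0.8, 0.8, 0.8, 0.8, 0.8, 0.8, 0.8, 0.8], offset=[[0.001, 0.025, 0.001], [0, 0.025, 0], [0, 0.019, 0], [0, 0, 0], [0, 0, 0], [0, 0, 0], [0, 0, 0], [0, 0, 0], [0, 0, 0], [0, -0.03, 0], [0, -0.03, 0], [0, -0.03, 0], [0, -0.03, 0], [0, -0.026, 0], [0, 0, 0], [0, 0, 0]], turn=[0, 0, 0, 0, 0, 0, 0, 0, 0, 0, 0, 0, 0, 0, 0, 0])

```text
time_s: 22.37
eef_pos: [437.6, 51.8, 154.3]
ee_rot: [-0.704, 0.704, -0.06, 0.063]
force: [0.3, -0.5, -0.7]
grip_width: 0.482
```

```bash
python3 plan.py 583.8 259.0 150 -78.4; python3 packs.py wrist 130
```

```text
now [437.6  51.8 154.3] h -10.0 t 22.4 F [ 0.3 -0.5 -0.7] grip 0.482 j6 1
turn total 68.4 rows 10 each 6.84
after turn shift tool x,y,z m: [-0.1735  0.0043  0.1849] min rows xz 5 each/that [-0.0347  0.0009  0.037 ]
wrist px 321 265 (array([436.2,  50.2]), array([70.6, 42.9]), 80.0, 180.7, 11704) 0.97 rgb [144.  82.  76.]
wrist px 364 318 (array([454.6,  43.4]), array([45.8,  2.6]), 87.3, 190.4, 16) 0.68 rgb [135.  72.  33.]
wrist px 244 274 None 0.44 rgb [110.  87. 113.]
pics/wrist_22.4.png
```

Call:
drive_tool(gripper=[0.8, 0.8, 0.8, 0.8, 0.8, 0.8, 0.8, 0.8, 0.8, 0.8, 0.8, 0.8, 0.8, 0.8, 0.8, 0.8, 0.8, 0.8, 0.8], offset=[[0, 0, 0], [0, 0, 0], [0, 0, 0], [0, 0, 0], [0, 0, 0], [0, 0, 0], [0, 0, 0], [0, 0, 0], [0, 0, 0], [0, 0, 0], [-0.0248, 0, 0.0264], [-0.0248, 0, 0.0264], [-0.0248, 0, 0.0264], [-0.0248, 0, 0.0264], [-0.0248, 0, 0.0264], [-0.0248, 0, 0.0264], [-0.0248, 0, 0.0264], [0, 0, 0], [0, 0, 0]], turn=[6.85, 6.85, 6.85, 6.85, 6.85, 6.85, 6.85, 6.85, 6.85, 6.75, 0, 0, 0, 0, 0, 0, 0, 0, 0])

```text
time_s: 24.05
eef_pos: [582.8, 260.0, 150.3]
ee_rot: [-0.547, 0.549, -0.447, 0.446]
force: [0.1, -0.9, -0.5]
grip_width: 0.486
```

```bash
python3 plan.py 583.8 259.0 71 -78.4; python3 packs.py wrist 130
```

```text
now [582.8 260.  150.3] h -78.3 t 24.1 F [ 0.1 -0.9 -0.5] grip 0.486 j6 92
turn total 0.1 rows 1 each 0.09
after turn shift tool x,y,z m: [0.0012 0.0793 0.0008] min rows xz 1 each/that [0.0012 0.0793 0.0008]
wrist px 321 266 (array([580. , 259.9]), array([71.1, 42.7]), 11.5, 176.7, 11666) 0.94 rgb [121.  67.  59.]
wrist px 569 344 None 0.85 rgb [117.  70.  35.]
wrist px 622 361 None 0.74 rgb [104. 124.  38.]
wrist px 231 271 None 0.63 rgb [121.  95.  13.]
wrist px 240 207 None 0.58 rgb [103. 119.  99.]
pics/wrist_24.1.png
```

Call:
drive_tool(gripper=[0.8, 0.8, 0.8, 0.8, 0.37, 0.37, 0.37, 0.37, 0.37, 0.37, 0.37, 0.37], offset=[[0.001, 0.026, 0.002], [0, 0.03, 0], [0, 0.022, 0], [0, 0, 0], [0, 0, 0], [0, 0, 0], [0, 0, 0], [0, 0, 0], [0, -0.03, 0], [0, -0.03, 0], [0, -0.03, 0], [0, 0, 0]], turn=[0, 0, 0, 0, 0, 0, 0, 0, 0, 0, 0, 0])

```text
time_s: 25.15
eef_pos: [587.6, 259.0, 171.9]
ee_rot: [0.551, -0.545, 0.445, -0.449]
force: [0.1, 0.1, 0.5]
grip_width: 0.63
```

```bash
python3 packs.py wrist 85;python3 packs.py top 25;python3 plan.py 442.5 -90 75 17
```

```text
wrist px 240 277 (array([511.3, 311.7]), array([ 54.8, 121.3]), 88.6, 98.0, 566) 0.94 rgb [118.  97.  15.]
wrist px 246 205 (array([573.3, 314.8]), array([70.4, 59.1]), 11.3, 98.6, 4061) 0.9 rgb [102. 119.  99.]
wrist px 557 336 None 0.78 rgb [123.  72.  34.]
wrist px 612 355 None 0.72 rgb [108. 131.  41.]
wrist px 322 209 (array([581.9, 257.3]), array([70.4, 42.2]), 12.0, 98.6, 3978) 0.72 rgb [125.  74.  63.]
pics/wrist_25.1.png
top px 373 247 (array([ 431. , -172.9]), array([70.6, 42.4]), 76.9, 34.3, 386) 0.82 rgb [83. 96. 27.]
top px 344 243 (array([441.1, -89.8]), array([42.5, 69.8]), 16.3, 34.4, 376) 0.81 rgb [105.  48.  13.]
top px 334 281 (array([335. , -59.6]), array([67.5, 42. ]), 39.0, 34.6, 366) 0.67 rgb [ 94.  46. 116.]
top px 240 238 (array([449.4, 200.9]), array([83.6, 58.1]), 80.5, 39.3, 192) 0.5 rgb [57. 56. 53.]
top px 225 193 (array([572.8, 237. ]), array([46.3,  5.6]), 10.5, 95.1, 48) 0.43 rgb [59. 21. 16.]
pics/top_25.2.png
now [584.9 258.3 163.8] h -78.4 t 25.4 F [-0.4  0.1 -0.3] grip 0.634 j6 92
turn total 84.6 rows 13 each 6.51
after turn shift tool x,y,z m: [0.238  0.0888 0.2914] min rows xz 8 each/that [0.0298 0.0111 0.0364]
```

Call:
drive_tool(gripper=[0, 0, 0, 0, 0, 0, 0, 0, 0, 0, 0, 0, 0, 0], offset=[[0, 0, 0], [0, 0, 0], [0, 0, 0], [0, 0, 0], [0, 0, 0], [0, 0, 0], [0, 0, 0], [0, 0, 0], [0, 0, 0], [0, 0, 0], [0, 0, 0], [0, 0, 0], [0, 0, 0], [0, 0, 0]], turn=[-6.8, -6.8, -6.8, -6.8, -6.8, -6.8, -6.8, -6.8, -6.8, -6.8, -6.8, -6.8, -6.9, -6.9])

```text
time_s: 26.52
eef_pos: [584.9, 258.3, 163.3]
ee_rot: [-0.699, 0.699, 0.106, -0.107]
force: [-0.2, 0.9, 0.5]
grip_width: 0.998
```

Call:
drive_tool(gripper=[0, 0, 0, 0, 0, 0, 0, 0, 0, 0, 0, 0], offset=[[-0.0238, 0, -0.0291], [-0.0238, 0, -0.0291], [-0.0238, 0, -0.0291], [-0.0238, 0, -0.0291], [-0.0238, 0.012, -0.0291], [-0.0238, 0.015, -0.0291], [-0.0238, 0.015, -0.0291], [-0.0238, 0.015, -0.0291], [-0.0238, 0.015, -0.0291], [-0.0238, 0.015, -0.0291], [0, 0, 0], [0, 0, 0]], turn=[0, 0, 0, 0, 0, 0, 0, 0, 0, 0, 0, 0])

```text
time_s: 27.52
eef_pos: [441.5, -90.4, 76.5]
ee_rot: [0.7, -0.699, -0.102, 0.104]
force: [-1.2, 1.2, -0.1]
grip_width: 1.0
```

```bash
python3 plan.py 442.5 -90 4 17; python3 packs.py wrist 28
```

```text
now [441.5 -90.4  76.5] h 16.8 t 27.5 F [-1.2  1.2 -0.1] grip 1.0 j6 -43
turn total -0.2 rows 1 each -0.22
after turn shift tool x,y,z m: [0.0011 0.0725 0.0001] min rows xz 1 each/that [0.0011 0.0725 0.0001]
wrist px 285 299 (array([ 436.5, -147.8]), array([123.2,  46.2]), 80.8, 34.5, 3712) 0.96 rgb [117. 144.  44.]
wrist px 323 217 (array([442. , -90.6]), array([42.5, 70.5]), 17.0, 34.6, 5052) 0.91 rgb [120.  71.  38.]
wrist px 190 138 (array([335.9, -60.7]), array([70.6, 42. ]), 38.4, 34.6, 6684) 0.74 rgb [158.  93. 186.]
pics/wrist_27.5.png
```

Call:
drive_tool(gripper=[0, 0, 0, 0, 0.8, 0.8, 0.8, 0.8, 0.8, 0.8, 0.8, 0.8, 0.8, 0.8, 0.8, 0.8], offset=[[0.001, 0.025, 0], [0, 0.025, 0], [0, 0.022, 0], [0, 0, 0], [0, 0, 0], [0, 0, 0], [0, 0, 0], [0, 0, 0], [0, 0, 0], [0, -0.03, 0], [0, -0.03, 0], [0, -0.03, 0], [0, -0.03, 0], [0, -0.026, 0], [0, 0, 0], [0, 0, 0]], turn=[0, 0, 0, 0, 0, 0, 0, 0, 0, 0, 0, 0, 0, 0, 0, 0])

```text
time_s: 28.95
eef_pos: [444.3, -89.3, 153.3]
ee_rot: [-0.699, 0.7, 0.106, -0.103]
force: [-1.1, -0.7, -0.1]
grip_width: 0.484
```

```bash
python3 plan.py 501.3 242.5 150 -78.4 x
```

```text
now [444.3 -89.3 153.3] h 17.0 t 28.9 F [-1.1 -0.7 -0.1] grip 0.484 j6 -43
turn total 95.4 rows 14 each 6.81
after turn shift tool x,y,z m: [-0.3135  0.0033  0.1226] min rows xz 8 each/that [-0.0392  0.0004  0.0153]
```

Call:
drive_tool(gripper=[0.8, 0.8, 0.8, 0.8, 0.8, 0.8, 0.8, 0.8, 0.8, 0.8, 0.8, 0.8, 0.8, 0.8], offset=[[0, 0, 0], [0, 0, 0], [0, 0, 0], [0, 0, 0], [0, 0, 0], [0, 0, 0], [0, 0, 0], [0, 0, 0], [0, 0, 0], [0, 0, 0], [0, 0, 0], [0, 0, 0], [0, 0, 0], [0, 0, 0]], turn=[6.8, 6.8, 6.8, 6.8, 6.8, 6.8, 6.8, 6.8, 6.8, 6.8, 6.8, 6.8, 6.9, 6.9])

```text
time_s: 30.12
eef_pos: [443.2, -88.8, 150.8]
ee_rot: [-0.546, 0.547, -0.449, 0.448]
force: [0.8, 0.2, 0.9]
grip_width: 0.49
```

Call:
drive_tool(gripper=[0.8, 0.8, 0.8, 0.8, 0.8, 0.8, 0.8, 0.8, 0.8, 0.8, 0.8], offset=[[-0.0348, 0, 0.0138], [-0.0348, 0, 0.0138], [-0.0348, 0, 0.0138], [-0.0348, 0, 0.0138], [-0.0348, 0, 0.0138], [-0.0348, 0, 0.0138], [-0.0348, 0, 0.0138], [-0.0348, 0, 0.0138], [-0.0348, 0, 0.0138], [0, 0, 0], [0, 0, 0]], turn=[0, 0, 0, 0, 0, 0, 0, 0, 0, 0, 0])

```text
time_s: 31.03
eef_pos: [501.7, 243.9, 150.3]
ee_rot: [-0.548, 0.549, -0.447, 0.446]
force: [-1.1, 0.4, -0.8]
grip_width: 0.485
```

```bash
python3 plan.py 501.3 242.5 71 -78.4; python3 packs.py wrist 60
```

```text
now [501.7 243.9 150.3] h -78.3 t 31.0 F [-1.1  0.4 -0.8] grip 0.485 j6 92
turn total 0.1 rows 1 each 0.15
after turn shift tool x,y,z m: [ 0.0013  0.0793 -0.0007] min rows xz 1 each/that [ 0.0013  0.0793 -0.0007]
wrist px 327 101 (array([581.3, 256.9]), array([81.7, 51.1]), 10.8, 98.6, 6833) 0.92 rgb [126.  78.  69.]
wrist px 624 301 None 0.87 rgb [51. 87. 50.]
wrist px 233 210 (array([486.7, 312.9]), array([70.6, 42.5]), 11.3, 98.4, 5615) 0.84 rgb [91. 93. 20.]
wrist px 231 96 (array([570.1, 330.8]), array([82.3, 58.6]), 12.5, 98.6, 7772) 0.84 rgb [101. 119.  99.]
wrist px 321 265 (array([498.1, 254.1]), array([70.6, 63.2]), 11.4, 177.7, 11827) 0.84 rgb [90. 50. 16.]
wrist px 531 342 None 0.69 rgb [102.  61. 121.]
pics/wrist_31.0.png
```

Call:
drive_tool(gripper=[0.8, 0.8, 0.8, 0.8, 0.37, 0.37, 0.37, 0.37, 0.37, 0.37, 0.37, 0.37], offset=[[0.001, 0.026, 0], [0, 0.03, 0], [0, 0.022, 0], [0, 0, 0], [0, 0, 0], [0, 0, 0], [0, 0, 0], [0, 0, 0], [0, -0.03, 0], [0, -0.03, 0], [0, -0.03, 0], [0, 0, 0]], turn=[0, 0, 0, 0, 0, 0, 0, 0, 0, 0, 0, 0])

```text
time_s: 32.13
eef_pos: [505.0, 242.2, 170.0]
ee_rot: [0.551, -0.545, 0.445, -0.449]
force: [0.4, 0.7, 0.2]
grip_width: 0.632
```

```bash
python3 packs.py top 25;python3 plan.py 432.5 -172.5 75 -13.7
```

```text
top px 334 282 (array([334.2, -60.1]), array([69.1, 42. ]), 38.7, 34.2, 385) 0.85 rgb [ 93.  46. 115.]
top px 373 246 (array([ 431.2, -173.1]), array([70.7, 42.2]), 76.7, 34.0, 381) 0.69 rgb [80. 93. 23.]
pics/top_32.1.png
now [503.  241.7 164.8] h -78.4 t 32.2 F [-1.   0.4 -0.2] grip 0.632 j6 92
turn total -64.7 rows 10 each -6.47
after turn shift tool x,y,z m: [ 0.0296  0.0898 -0.4191] min rows xz 11 each/that [ 0.0027  0.0082 -0.0381]
```

Call:
drive_tool(gripper=[0, 0, 0, 0, 0, 0, 0, 0, 0, 0], offset=[[0, 0, 0], [0, 0, 0], [0, 0, 0], [0, 0, 0], [0, 0, 0], [0, 0, 0], [0, 0, 0], [0, 0, 0], [0, 0, 0], [0, 0, 0]], turn=[-6.5, -6.5, -6.5, -6.5, -6.5, -6.5, -6.5, -6.5, -6.5, -6.2])

```text
time_s: 33.07
eef_pos: [502.1, 241.5, 162.3]
ee_rot: [-0.702, 0.703, -0.083, 0.082]
force: [-0.3, 1.0, 0.0]
grip_width: 1.001
```

Call:
drive_tool(gripper=[0, 0, 0, 0, 0, 0, 0, 0, 0, 0, 0, 0, 0], offset=[[0.0027, 0, -0.0381], [0.0027, 0, -0.0381], [0.0027, 0, -0.0381], [0.0027, 0, -0.0381], [0.0027, 0, -0.0381], [0.0027, 0.015, -0.0381], [0.0027, 0.015, -0.0381], [0.0027, 0.015, -0.0381], [0.0027, 0.015, -0.0381], [0.0027, 0.015, -0.0381], [0.0027, 0.012, -0.0381], [0, 0, 0], [0, 0, 0]], turn=[0, 0, 0, 0, 0, 0, 0, 0, 0, 0, 0, 0, 0])

```text
time_s: 34.15
eef_pos: [430.9, -173.4, 75.3]
ee_rot: [0.702, -0.701, 0.087, -0.085]
force: [-0.4, 1.0, 0.7]
grip_width: 0.999
```

```bash
python3 plan.py 432.5 -172.5 4 -13.7; python3 packs.py wrist 28
```

```text
now [ 430.9 -173.4   75.3] h -13.9 t 34.1 F [-0.4  1.   0.7] grip 0.999 j6 -23
turn total -0.2 rows 1 each -0.22
after turn shift tool x,y,z m: [0.0013 0.0713 0.0012] min rows xz 1 each/that [0.0013 0.0713 0.0012]
wrist px 144 96 (array([335.4, -61.1]), array([70.2, 44.3]), 39.1, 34.7, 8300) 0.68 rgb [121.  66. 147.]
wrist px 324 215 (array([ 432.2, -173. ]), array([69.6, 42.6]), 76.3, 34.6, 5196) 0.6 rgb [107. 131.  45.]
pics/wrist_34.1.png
```

Call:
drive_tool(gripper=[0, 0, 0, 0, 0.8, 0.8, 0.8, 0.8, 0.8, 0.8, 0.8, 0.8, 0.8, 0.8, 0.8, 0.8], offset=[[0.001, 0.025, 0.001], [0, 0.025, 0], [0, 0.021, 0], [0, 0, 0], [0, 0, 0], [0, 0, 0], [0, 0, 0], [0, 0, 0], [0, 0, 0], [0, -0.03, 0], [0, -0.03, 0], [0, -0.03, 0], [0, -0.03, 0], [0, -0.026, 0], [0, 0, 0], [0, 0, 0]], turn=[0, 0, 0, 0, 0, 0, 0, 0, 0, 0, 0, 0, 0, 0, 0, 0])

```text
time_s: 35.58
eef_pos: [433.9, -172.0, 153.3]
ee_rot: [-0.701, 0.703, -0.083, 0.086]
force: [-0.2, -0.6, -0.8]
grip_width: 0.489
```

```bash
python3 plan.py 556.9 181 150 -78.4 x
```

```text
now [ 433.9 -172.   153.3] h -13.7 t 35.6 F [-0.2 -0.6 -0.8] grip 0.489 j6 -22
turn total 64.7 rows 10 each 6.47
after turn shift tool x,y,z m: [-0.3211  0.0033  0.1915] min rows xz 8 each/that [-0.0401  0.0004  0.0239]
```

Call:
drive_tool(gripper=[0.8, 0.8, 0.8, 0.8, 0.8, 0.8, 0.8, 0.8, 0.8, 0.8, 0.8, 0.8, 0.8, 0.8, 0.8, 0.8, 0.8, 0.8, 0.8, 0.8], offset=[[0, 0, 0], [0, 0, 0], [0, 0, 0], [0, 0, 0], [0, 0, 0], [0, 0, 0], [0, 0, 0], [0, 0, 0], [0, 0, 0], [0, 0, 0], [-0.0322, 0, 0.0193], [-0.0322, 0, 0.0193], [-0.0322, 0, 0.0193], [-0.0322, 0, 0.0193], [-0.0322, 0, 0.0193], [-0.0322, 0, 0.0193], [-0.0322, 0, 0.0193], [-0.0322, 0, 0.0193], [-0.0322, 0, 0.0193], [-0.0322, 0, 0.0193]], turn=[6.5, 6.5, 6.5, 6.5, 6.5, 6.5, 6.5, 6.5, 6.5, 6.2, 0, 0, 0, 0, 0, 0, 0, 0, 0, 0])

```text
time_s: 37.25
eef_pos: [557.5, 184.3, 150.5]
ee_rot: [-0.547, 0.549, -0.447, 0.446]
force: [0.7, -0.9, 0.2]
grip_width: 0.485
```

Call:
drive_tool(gripper=[0.8, 0.8], offset=[[0, 0, 0], [0, 0, 0]], turn=[0, 0])

```text
time_s: 37.42
eef_pos: [557.2, 183.8, 150.2]
ee_rot: [-0.548, 0.549, -0.447, 0.446]
force: [-0.1, 0.3, -1.1]
grip_width: 0.486
```

```bash
python3 plan.py 556.9 181 71 -78.4; python3 packs.py wrist 60
```

```text
now [557.2 183.8 150.2] h -78.3 t 37.4 F [-0.1  0.3 -1.1] grip 0.486 j6 85
turn total 0.1 rows 1 each 0.14
after turn shift tool x,y,z m: [ 0.0027  0.0792 -0.0008] min rows xz 1 each/that [ 0.0027  0.0792 -0.0008]
wrist px 321 266 (array([557. , 177.5]), array([72.2, 60.5]), 17.0, 177.5, 11760) 0.84 rgb [69. 90. 27.]
wrist px 238 245 (array([518.8, 244.1]), array([45.5, 87.6]), 87.8, 98.3, 3330) 0.83 rgb [87. 49. 17.]
wrist px 145 158 (array([568.3, 335.1]), array([69. , 69.8]), 12.0, 98.4, 7544) 0.81 rgb [153. 186. 154.]
wrist px 233 162 (array([580.2, 264.4]), array([69.9, 58. ]), 11.5, 98.5, 6279) 0.72 rgb [123.  73.  65.]
wrist px 157 255 (array([492.8, 290.8]), array([ 81.7, 148.5]), 22.2, 98.1, 6169) 0.68 rgb [134. 143.  29.]
wrist px 459 396 None 0.64 rgb [132.  60. 169.]
pics/wrist_37.4.png
```

Place it, then back away toward the handle so the view is free.

Call:
drive_tool(gripper=[0.8, 0.8, 0.8, 0.8, 0.37, 0.37, 0.37, 0.37, 0.37, 0.37, 0.37, 0, 0], offset=[[0.003, 0.026, 0], [0, 0.03, 0], [0, 0.022, 0], [0, 0, 0], [0, 0, 0], [0, 0, 0], [0, 0, 0], [0, 0, 0], [0, -0.03, 0], [0, -0.03, 0], [0, -0.03, 0], [0, -0.03, 0], [0, 0, 0]], turn=[0, 0, 0, 0, 0, 0, 0, 0, 0, 0, 0, 0, 0])

```text
time_s: 38.6
eef_pos: [560.5, 179.8, 200.4]
ee_rot: [0.551, -0.545, 0.444, -0.45]
force: [1.1, -0.1, 0.7]
grip_width: 0.888
```

```bash
python3 plan.py 509.6 412.3 140 11.6; python3 packs.py wrist 85;  python3 packs.py scene 85
```

```text
now [560.5 179.8 200.4] h -78.4 t 38.6 F [ 1.1 -0.1  0.7] grip 0.888 j6 85
turn total -90.0 rows 13 each -6.92
after turn shift tool x,y,z m: [-0.0031  0.0604  0.238 ] min rows xz 6 each/that [-0.0005  0.0101  0.0397]
wrist px 174 153 (array([571.4, 322.5]), array([68.1, 44. ]), 12.1, 98.5, 4038) 0.89 rgb [155. 190. 157.]
wrist px 254 232 (array([498.3, 239.9]), array([74.9, 42.8]), 11.7, 98.5, 2445) 0.87 rgb [91. 52. 19.]
wrist px 322 199 (array([555.6, 178.1]), array([69.5, 42.4]), 11.5, 98.5, 3177) 0.84 rgb [ 94. 121.  39.]
wrist px 457 366 None 0.77 rgb [138.  65. 173.]
wrist px 181 235 (array([486.9, 312.8]), array([70.6, 44.6]), 11.2, 98.5, 3278) 0.73 rgb [140. 149.  31.]
wrist px 245 157 (array([582.1, 257. ]), array([69.3, 42.3]), 11.5, 98.6, 3724) 0.56 rgb [124.  75.  67.]
pics/wrist_38.6.png
scene px 378 174 (array([558. , 177.4]), array([70.6, 41.6]), 10.6, 97.5, 348) 0.98 rgb [62. 79. 30.]
scene px 408 144 (array([487.1, 311.7]), array([71.9, 44.8]), 13.9, 97.6, 314) 0.94 rgb [104. 102.  28.]
scene px 407 172 (array([582.5, 255.5]), array([71. , 43.6]), 11.2, 97.7, 373) 0.92 rgb [87. 50. 46.]
scene px 388 154 (array([508.5, 240.8]), array([83.8, 45.2]), 11.4, 97.8, 332) 0.82 rgb [65. 39. 20.]
scene px 426 162 (array([572.8, 322.7]), array([69.4, 45.4]), 11.9, 97.8, 343) 0.69 rgb [121. 137. 118.]
scene px 271 160 None 0.55 rgb [ 88.  48. 106.]
pics/scene_38.7.png
```

Call:
drive_tool(gripper=[0, 0, 0, 0, 0, 0, 0, 0, 0, 0, 0, 0, 0, 0, 0, 0, 0, 0, 0, 0], offset=[[0, 0, 0], [0, 0, 0], [0, 0, 0], [0, 0, 0], [0, 0, 0], [0, 0, 0], [0, 0, 0], [0, 0, 0], [0, 0, 0], [0, 0, 0], [0, 0, 0], [0, 0, 0], [0, 0, 0], [0, 0, 0.034], [0, 0, 0.034], [0, 0, 0.034], [0, 0, 0.034], [0, 0, 0.034], [0, 0, 0.034], [0, 0, 0.034]], turn=[-6.9, -6.9, -6.9, -6.9, -6.9, -6.9, -6.9, -6.9, -6.9, -6.9, -7, -7, -7, 0, 0, 0, 0, 0, 0, 0])

```text
time_s: 40.47
eef_pos: [509.6, 414.0, 192.2]
ee_rot: [-0.703, 0.704, 0.07, -0.072]
force: [1.6, -0.5, 0.1]
grip_width: 0.997
```

Call:
drive_tool(gripper=[0, 0, 0, 0], offset=[[0, 0.025, 0], [0, 0.025, 0], [0, 0, 0], [0, 0, 0]], turn=[0, 0, 0, 0])

```text
time_s: 40.8
eef_pos: [509.9, 412.1, 142.1]
ee_rot: [-0.703, 0.704, 0.07, -0.073]
force: [-0.1, 0.9, 0.9]
grip_width: 0.998
```

```bash
python3 plan.py 509.4 412.3 58 11.6; python3 - <<'E'
from h import *
s=ctrl.sense();pic,d=ctrl.capture("wrist");p,T=tw("wrist",s);P=cloud("wrist",d,T,p)
cv2.imwrite("pics/handle.png",pic[:,:,::-1])
a=np.array([.201,-.98]);b=np.array([.98,.201]);Q=P[...,:2]-[541.6,255.5]
tx=Q@a;ty=Q@b
m=(tx<-124)&(tx>-230)&(abs(ty)<40)&(P[...,2]>70)&(P[...,2]<100)&(d>0)
print(rect(m,P,60), tx[m].min(),tx[m].max())
E
python3 look.py top tray,scale_top,tray_grip
```

```text
now [509.9 412.1 142.1] h 11.6 t 40.8 F [-0.1  0.9  0.9] grip 0.998 j6 17
turn total -0.0 rows 1 each -0.02
after turn shift tool x,y,z m: [-0.0005  0.0841  0.0003] min rows xz 1 each/that [-0.0005  0.0841  0.0003]
(array([507.5, 424.2]), array([22. , 96.3]), 11.6, 91.2, 3597) -220.32745329479636 -124.01171650807277
top tray pin [543.5 260.6  57.3] 0.69
   mask (array([536.4, 278.7]), array([177.6, 286.1]), 11.5, 65.4, 3602) 0.77 rgb [15. 72. 26.]
   mask (array([449.4, 249.9]), array([ 13.5, 191.9]), 10.0, 38.1, 365) 0.59 rgb [63. 62. 60.]
top tray_grip pin [515.2 405.3  77.1] 0.87
   mask (array([536.3, 278.1]), array([177. , 285.1]), 11.3, 65.4, 3502) 0.6 rgb [14. 73. 26.]
```

View pics/handle.png

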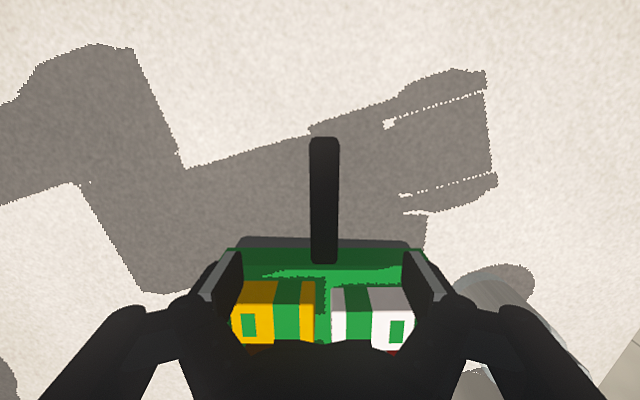

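Call:
drive_tool(gripper=[0, 0, 0, 0, 0, 0.9, 0.9, 0.9, 0.9, 0.9, 0.9, 0.9, 0.9], offset=[[0, 0.022, 0], [0, 0.022, 0], [0, 0.02, 0], [0, 0.02, 0], [0, 0, 0], [0, 0, 0], [0, 0, 0], [0, 0, 0], [0, 0, 0], [0, 0, 0], [0, 0, 0], [0, 0, 0], [0, 0, 0]], turn=[0, 0, 0, 0, 0, 0, 0, 0, 0, 0, 0, 0, 0], force=120)

```text
time_s: 42.28
eef_pos: [510.9, 412.8, 60.8]
ee_rot: [0.704, -0.703, -0.072, 0.071]
force: [-0.6, -0.3, 5.9]
grip_width: 0.233
```

```bash
python3 - <<'E'
from h import *
s=ctrl.sense();print(s["force"],s["wrist_torque"],s["grip_width"])
pic,d=ctrl.capture("scene");cv2.imwrite("pics/sg.png",pic[:,:,::-1])
E
python3 look.py scene tray
```

```text
[-0.59254439 -0.30442221  5.92673588] [-0.26825451  0.13731228 -0.0235856 ] 0.23349836493243795
scene tray pin [541.7 258.5  66.4] 0.89
   mask (array([539.2, 277.2]), array([179.3, 285.8]), 12.0, 66.8, 2279) 0.86 rgb [36. 90. 48.]
```

View pics/sg.png

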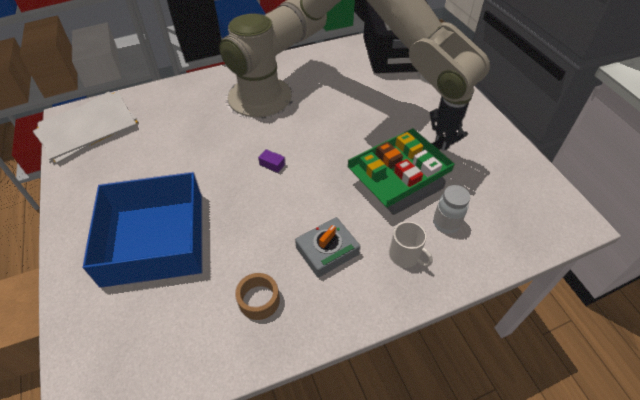

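Call:
drive_tool(gripper=[0.9, 0.9, 0.9, 0.9, 0.9, 0.9, 0.9, 0.9, 0.9, 0.9, 0.9, 0.9], offset=[[0, -0.003, 0], [0, -0.006, 0], [0, -0.008, 0], [0, -0.008, 0], [0, -0.008, 0], [0, -0.008, 0], [0, -0.008, 0], [0, -0.008, 0], [0, -0.008, 0], [0, -0.005, 0], [0, 0, 0], [0, 0, 0]], turn=[0, 0, 0, 0, 0, 0, 0, 0, 0, 0, 0, 0])

```text
time_s: 43.48
eef_pos: [510.6, 412.6, 129.9]
ee_rot: [0.704, -0.703, -0.071, 0.071]
force: [0.0, -0.3, -4.3]
grip_width: 0.237
```

```bash
cat > tilt.py <<'E'
from h import *
# fit tray floor tilt from green pixels in a camera
import sys
cams=sys.argv[1].split(",")
s,M=pose();h=np.arctan2(M[1,0],M[0,0]);a=np.array([np.sin(h),-np.cos(h)])  # tray x dir when jaw=tray y
a=np.array([np.cos(h-np.pi/2),np.sin(h-np.pi/2)]);b=np.array([np.cos(h),np.sin(h)])
print("tcp",s["eef_pos"].round(1),"F",s["force"].round(1),"Tq",s["wrist_torque"].round(2),"grip",round(s["grip_width"],3),"t",round(s["time_s"],1))
for c in cams:
    pic,d=ctrl.capture(c);p,T=tw(c,s);P=cloud(c,d,T,p)
    g=pic.astype(int);m=(g[...,1]>g[...,0]+25)&(g[...,1]>g[...,2]+18)&(d>0)
    Q=P-s["eef_pos"];tx=Q[...,:2]@a;ty=Q[...,:2]@b
    m&=(tx>45)&(tx<330)&(abs(ty)<70)
    X=np.c_[tx[m],P[...,2][m]]
    if len(X)<30: print(c,"few",len(X));continue
    # robust line z vs tx (RANSAC through lower surface)
    best=None;rng=np.random.default_rng(0)
    for _ in range(300):
        i,j=rng.choice(len(X),2,False)
        if abs(X[i,0]-X[j,0])<60: continue
        k=(X[j,1]-X[i,1])/(X[j,0]-X[i,0]);r=abs(X[:,1]-X[i,1]-k*(X[:,0]-X[i,0]))<2.5
        if best is None or r.sum()>best.sum(): best=r
    k,c0=np.polyfit(X[best,0],X[best,1],1)
    print(c,"n",best.sum(),"slope deg",round(np.degrees(np.arctan(-k)),1),"floor z at grip",round(c0,1),"tx range",X[best,0].min().round(),X[best,0].max().round(),"z at max",round(k*X[best,0].max()+c0,1))
    cv2.imwrite(f"pics/{c}_{s['time_s']:.1f}.png",pic[:,:,::-1]);print(f"pics/{c}_{s['time_s']:.1f}.png")
E
python3 tilt.py top,scene
```

```text
tcp [510.6 412.6 129.9] F [ 0.  -0.3 -4.3] Tq [ 0.52  0.04 -0.04] grip 0.237 t 43.5
top n 1609 slope deg 0.5 floor z at grip 133.5 tx range 45.0 279.0 z at max 130.9
pics/top_43.5.png
scene n 932 slope deg 0.8 floor z at grip 133.9 tx range 45.0 280.0 z at max 129.9
pics/scene_43.5.png
```

```bash
python3 plan.py 526 -179.5 190 -12.1; python3 - <<'E'
from h import *
for c in ["top","scene"]:
    pic,d=ctrl.capture(c);p,T=tw(c);P=cloud(c,d,T,p)
    g=pic.astype(int);m=(g[...,2]>g[...,0]+15)&(g[...,2]>g[...,1]+10)&(d>0)&(np.hypot(P[...,0]-470,P[...,1]+440)<200)
    Q=P[m];print(c,np.percentile(Q[:,2],[1,50,90,98]).round(1)); 
    R_=Q[Q[:,2]>93];print(cv2.minAreaRect(R_[:,:2].astype(np.float32)))
E
```

```text
now [510.4 412.5 129.2] h 11.6 t 43.6 F [-0.3  0.4 -4. ] grip 0.233 j6 17
turn total 23.7 rows 4 each 5.92
after turn shift tool x,y,z m: [ 0.1394 -0.0608 -0.5756] min rows xz 15 each/that [ 0.0093 -0.0041 -0.0384]
top [ -0.7   8.   92.8 101.8]
((470.2887268066406, -440.859375), (262.49267578125, 260.93365478515625), 77.90669250488281)
scene [  0.8  22.7  92.3 100.1]
((473.244384765625, -440.8206481933594), (262.25262451171875, 264.67706298828125), 77.6498031616211)
```

Call:
drive_tool(gripper=[0.9, 0.9, 0.9, 0.9, 0.9, 0.9, 0.9, 0.9, 0.9, 0.9, 0.9, 0.9], offset=[[0, -0.003, 0], [0, -0.006, 0], [0, -0.008, 0], [0, -0.008, 0], [0, -0.008, 0], [0, -0.008, 0], [0, -0.008, 0], [0, -0.006, 0], [0, -0.005, 0], [0, 0, 0], [0, 0, 0], [0, 0, 0]], turn=[1, 2, 3, 3, 3, 3, 3, 2.7, 2, 1, 0, 0])

```text
time_s: 44.68
eef_pos: [510.5, 412.6, 189.3]
ee_rot: [-0.703, 0.703, -0.075, 0.074]
force: [-0.0, -0.9, -4.7]
grip_width: 0.239
```

```bash
python3 tilt.py top,scene; python3 plan.py 527 -180 190 -12.1
```

```text
tcp [510.5 412.6 189.3] F [-0.  -0.9 -4.7] Tq [ 0.59 -0.19 -0.  ] grip 0.239 t 44.7
top n 1828 slope deg 0.4 floor z at grip 192.4 tx range 45.0 280.0 z at max 190.4
pics/top_44.7.png
scene n 992 slope deg 0.4 floor z at grip 192.0 tx range 45.0 280.0 z at max 190.2
pics/scene_44.7.png
now [510.5 412.6 189.3] h -12.1 t 44.8 F [-0.6 -0.2 -4.2] grip 0.239 j6 41
turn total 0.0 rows 1 each 0.02
after turn shift tool x,y,z m: [ 0.1403 -0.0007 -0.5759] min rows xz 15 each/that [ 0.0094 -0.     -0.0384]
```

Call:
drive_tool(gripper=[0.9, 0.9, 0.9, 0.9, 0.9, 0.9, 0.9, 0.9, 0.9, 0.9, 0.9, 0.9, 0.9, 0.9, 0.9, 0.9, 0.9, 0.9], offset=[[0.0012, 0, -0.005], [0.0027, 0, -0.011], [0.0041, 0, -0.017], [0.0056, 0, -0.023], [0.0071, 0, -0.029], [0.0071, 0, -0.029], [0.0071, 0, -0.029], [0.0071, 0, -0.029], [0.0071, 0, -0.029], [0.0071, 0, -0.029], [0.0071, 0, -0.029], [0.0071, 0, -0.029], [0.0071, 0, -0.029], [0.0071, 0, -0.029], [0.0071, 0, -0.029], [0.0071, 0, -0.029], [0.0071, 0, -0.029], [0.0071, 0, -0.029]], turn=[0, 0, 0, 0, 0, 0, 0, 0, 0, 0, 0, 0, 0, 0, 0, 0, 0, 0])

```text
time_s: 46.28
eef_pos: [523.5, -64.3, 189.7]
ee_rot: [0.703, -0.703, 0.075, -0.074]
force: [0.7, -0.0, -5.2]
grip_width: 0.242
```

Call:
drive_tool(gripper=[0.9, 0.9, 0.9, 0.9, 0.9, 0.9, 0.9, 0.9], offset=[[0.0071, 0, -0.029], [0.0071, 0, -0.029], [0.0056, 0, -0.023], [0.0041, 0, -0.017], [0.0027, 0, -0.011], [0.0012, 0, -0.005], [0, 0, 0], [0, 0, 0]], turn=[0, 0, 0, 0, 0, 0, 0, 0])

```text
time_s: 46.95
eef_pos: [527.3, -179.3, 189.7]
ee_rot: [0.703, -0.703, 0.075, -0.074]
force: [-0.0, 0.6, -4.5]
grip_width: 0.238
```

```bash
python3 tilt.py top,scene; python3 plan.py 527 -180 107 -12.1
```

```text
tcp [ 527.3 -179.3  189.7] F [-0.   0.6 -4.5] Tq [ 0.55 -0.11 -0.01] grip 0.238 t 47.0
top n 1229 slope deg 0.4 floor z at grip 192.5 tx range 49.0 280.0 z at max 190.6
pics/top_47.0.png
scene n 1644 slope deg 0.6 floor z at grip 192.8 tx range 48.0 280.0 z at max 190.1
pics/scene_47.0.png
now [ 527.4 -179.   189.8] h -12.0 t 47.0 F [ 0.1  0.5 -4.9] grip 0.237 j6 -19
turn total 0.1 rows 1 each 0.05
after turn shift tool x,y,z m: [-0.0002  0.0828 -0.001 ] min rows xz 1 each/that [-0.0002  0.0828 -0.001 ]
```

Call:
drive_tool(gripper=[0.9, 0.9, 0.9, 0.9, 0.9, 0.9, 0.9, 0.9, 0.9, 0.9, 0.9, 0.9, 0.9], offset=[[0, 0.004, 0], [0, 0.008, 0], [0, 0.012, 0], [0, 0.012, 0], [0, 0.012, 0], [0, 0.012, 0], [0, 0.012, 0], [0, 0.008, 0], [0, 0.004, 0], [0, 0.002, 0], [0, 0, 0], [0, 0, 0], [0, 0, 0]], turn=[0, 0, 0, 0, 0, 0, 0, 0, 0, 0, 0, 0, 0])

```text
time_s: 48.13
eef_pos: [527.7, -180.2, 104.4]
ee_rot: [-0.703, 0.703, -0.074, 0.075]
force: [-0.5, 0.4, -4.4]
grip_width: 0.234
```

```bash
python3 tilt.py top,scene
```

```text
tcp [ 527.7 -180.2  104.4] F [-0.5  0.4 -4.4] Tq [ 0.52 -0.16  0.01] grip 0.234 t 48.1
top n 1013 slope deg 0.1 floor z at grip 106.6 tx range 111.0 279.0 z at max 106.3
pics/top_48.1.png
scene n 1521 slope deg 0.6 floor z at grip 107.4 tx range 47.0 279.0 z at max 104.3
pics/scene_48.1.png
```

Underside is about 3 mm above the rim. Now loosen the grip to let it settle.

Call:
drive_tool(gripper=[0.9, 0.9, 0.9, 0.9, 0.9, 0.9], offset=[[0, 0, 0], [0, 0, 0], [0, 0, 0], [0, 0, 0], [0, 0, 0], [0, 0, 0]], turn=[0, 0, 0, 0, 0, 0], force=20)

```text
time_s: 48.73
eef_pos: [527.4, -180.1, 103.8]
ee_rot: [0.703, -0.703, 0.075, -0.075]
force: [0.3, 0.3, -4.3]
grip_width: 0.237
```

```bash
python3 tilt.py top,scene
```

```text
tcp [ 527.4 -180.1  103.8] F [ 0.3  0.3 -4.3] Tq [ 0.56 -0.13 -0.01] grip 0.237 t 48.7
top n 976 slope deg 0.6 floor z at grip 107.4 tx range 112.0 279.0 z at max 104.6
pics/top_48.7.png
scene n 1510 slope deg 0.6 floor z at grip 106.6 tx range 48.0 280.0 z at max 103.5
pics/scene_48.7.png
```

Call:
drive_tool(gripper=[0.9, 0.9, 0.9, 0.9, 0.9, 0.9, 0.9], offset=[[0, -0.005, 0], [0, -0.005, 0], [0, -0.005, 0], [0, -0.005, 0], [0, -0.005, 0], [0, 0, 0], [0, 0, 0]], turn=[0, 0, 0, 0, 0, 0, 0])

```text
time_s: 49.42
eef_pos: [527.5, -180.2, 129.1]
ee_rot: [-0.703, 0.703, -0.074, 0.075]
force: [0.1, 0.2, -3.3]
grip_width: 0.235
```

```bash
python3 tilt.py top,scene
```

```text
tcp [ 527.5 -180.2  129.1] F [ 0.1  0.2 -3.3] Tq [ 0.56 -0.15 -0.04] grip 0.235 t 49.4
top n 1083 slope deg 0.8 floor z at grip 133.6 tx range 52.0 280.0 z at max 129.9
pics/top_49.4.png
scene n 1544 slope deg 0.6 floor z at grip 131.7 tx range 48.0 280.0 z at max 128.6
pics/scene_49.4.png
```

Call:
drive_tool(gripper=[0.9, 0.9, 0.9, 0.9, 0.9, 0.9, 0.9, 0.9, 0.9, 0.9, 0.9, 0.9, 0.9], offset=[[-0.001, 0, 0.004], [-0.002, 0, 0.009], [-0.004, 0, 0.015], [-0.005, 0, 0.019], [-0.005, 0, 0.019], [-0.005, 0, 0.019], [-0.005, 0, 0.019], [-0.005, 0, 0.019], [-0.004, 0, 0.015], [-0.003, 0, 0.009], [-0.001, 0, 0.004], [0, 0, 0], [0, 0, 0]], turn=[0, 0, 0, 0, 0, 0, 0, 0, 0, 0, 0, 0, 0], force=120)

```text
time_s: 50.6
eef_pos: [520.0, -24.2, 128.9]
ee_rot: [-0.703, 0.703, -0.074, 0.075]
force: [-0.8, -0.5, -3.9]
grip_width: 0.233
```

Call:
drive_tool(gripper=[0.9, 0.9, 0.9, 0.9, 0.9, 0.9, 0.9, 0.9, 0.9, 0.9, 0.9], offset=[[0, 0.004, 0], [0, 0.008, 0], [0, 0.012, 0], [0, 0.012, 0], [0, 0.012, 0], [0, 0.012, 0], [0, 0.01, 0], [0, 0.006, 0], [0, 0.003, 0], [0, 0, 0], [0, 0, 0]], turn=[0, 0, 0, 0, 0, 0, 0, 0, 0, 0, 0])

```text
time_s: 51.52
eef_pos: [520.2, -24.2, 50.1]
ee_rot: [-0.703, 0.703, -0.074, 0.075]
force: [-0.6, 0.5, -4.3]
grip_width: 0.238
```

```bash
python3 tilt.py top,scene; python3 plan.py 519 -26 50 -12.1
```

```text
tcp [520.2 -24.2  50.1] F [-0.6  0.5 -4.3] Tq [ 0.56 -0.13 -0.06] grip 0.238 t 51.5
top n 1016 slope deg 0.5 floor z at grip 53.0 tx range 80.0 280.0 z at max 50.7
pics/top_51.5.png
scene n 1464 slope deg 0.5 floor z at grip 53.0 tx range 45.0 278.0 z at max 50.7
pics/scene_51.5.png
now [520.3 -24.2  50.3] h -12.1 t 51.6 F [-0.8 -0.3 -3.4] grip 0.24 j6 -3
turn total -0.0 rows 1 each -0.01
after turn shift tool x,y,z m: [-0.0009  0.0003 -0.0021] min rows xz 1 each/that [-0.0009  0.0003 -0.0021]
```

Call:
drive_tool(gripper=[0.9, 0.9, 0.9, 0.9, 0.9, 0.9, 0.9, 0.9], offset=[[0, 0, 0], [0, 0, -0.002], [0, 0, -0.002], [0, 0, -0.002], [0, 0, -0.002], [0, 0, -0.002], [0, 0, 0], [0, 0, 0]], turn=[0, 0, 0, 0, 0, 0, 0, 0], force=20)

```text
time_s: 52.28
eef_pos: [518.4, -31.9, 50.0]
ee_rot: [0.704, -0.702, 0.074, -0.075]
force: [5.2, 14.2, -4.3]
grip_width: 0.235
```

Call:
drive_tool(gripper=[0.9, 0.9, 0.9, 0.9, 0.9, 0.9, 0.9], offset=[[0, -0.004, 0], [0, -0.004, 0], [0, -0.004, -0.0005], [0, -0.004, -0.0005], [0, -0.004, -0.0005], [0, 0, 0], [0, 0, 0]], turn=[0, 0, 0, 0, 0, 0, 0])

```text
time_s: 52.87
eef_pos: [517.7, -33.2, 69.9]
ee_rot: [0.705, -0.702, 0.075, -0.075]
force: [3.0, 14.3, -3.7]
grip_width: 0.24
```

```bash
python3 tilt.py top,scene
```

```text
tcp [517.7 -33.2  69.9] F [ 3.  14.3 -3.7] Tq [ 2.9  -0.78 -0.4 ] grip 0.24 t 52.9
top n 998 slope deg 4.7 floor z at grip 73.2 tx range 83.0 276.0 z at max 50.6
pics/top_52.9.png
scene n 1373 slope deg 4.6 floor z at grip 72.4 tx range 45.0 274.0 z at max 50.1
pics/scene_52.9.png
```

Call:
drive_tool(gripper=[0.9, 0.9, 0.9, 0.9, 0.9, 0.9, 0.9, 0.9, 0.9, 0.9, 0.9, 0.9, 0.9], offset=[[0, -0.004, -0.0004], [0, -0.004, -0.0004], [0, -0.004, -0.0004], [0, -0.004, -0.0006], [0, -0.004, -0.0006], [0, -0.004, -0.0006], [0, -0.004, -0.0008], [0, -0.004, -0.0008], [0, -0.004, -0.0008], [0, -0.004, -0.0008], [0, -0.004, -0.0009], [0, 0, 0], [0, 0, 0]], turn=[0, 0, 0, 0, 0, 0, 0, 0, 0, 0, 0, 0, 0])

```text
time_s: 54.05
eef_pos: [516.0, -41.8, 113.8]
ee_rot: [0.704, -0.703, 0.075, -0.075]
force: [0.9, 6.0, -4.3]
grip_width: 0.237
```

```bash
python3 tilt.py top,scene
```

```text
tcp [516.  -41.8 113.8] F [ 0.9  6.  -4.3] Tq [ 1.61 -0.33 -0.23] grip 0.237 t 54.0
top n 805 slope deg 14.5 floor z at grip 116.7 tx range 46.0 263.0 z at max 48.7
pics/top_54.0.png
scene n 1072 slope deg 14.1 floor z at grip 114.5 tx range 45.0 260.0 z at max 49.1
pics/scene_54.0.png
```

Call:
drive_tool(gripper=[0.9, 0.9, 0.9, 0.9, 0.9, 0.9, 0.9, 0.9, 0.9, 0.9, 0.9, 0.9, 0.9, 0.9, 0.9, 0.9, 0.9, 0.9, 0.9, 0.9], offset=[[0, 0, 0], [0, 0, 0], [0, 0, 0], [0, 0, 0.002], [0, 0, 0.004], [0, 0, 0.003], [0, 0, 0.001], [0, -0.003, 0], [0, -0.006, 0], [0, -0.009, 0], [0, -0.009, 0], [0, -0.009, 0], [0, -0.009, 0], [0, -0.009, 0], [0, -0.009, 0], [0, -0.009, 0], [0, -0.006, 0], [0, -0.003, 0], [0, 0, 0], [0, 0, 0]], turn=[0, 0, 0, 0, 0, 0, 0, 0, 0, 0, 0, 0, 0, 0, 0, 0, 0, 0, 0, 0], force=120)

```text
time_s: 55.82
eef_pos: [518.1, -32.4, 194.6]
ee_rot: [0.703, -0.703, 0.075, -0.074]
force: [-0.4, -0.2, -4.2]
grip_width: 0.236
```

```bash
python3 tilt.py top,scene; python3 packs.py scene 85
```

```text
tcp [518.1 -32.4 194.6] F [-0.4 -0.2 -4.2] Tq [ 0.51 -0.08 -0.07] grip 0.236 t 55.8
top n 993 slope deg 13.8 floor z at grip 195.2 tx range 45.0 265.0 z at max 130.2
pics/top_55.8.png
scene n 1235 slope deg 14.0 floor z at grip 195.5 tx range 45.0 263.0 z at max 129.9
pics/scene_55.8.png
scene px 236 180 (array([ 525.8, -193.1]), array([48.4, 68.9]), 79.5, 189.1, 503) 0.84 rgb [152.  88.  81.]
scene px 262 147 (array([ 462.2, -107.2]), array([ 48.4, 100.9]), 78.0, 207.1, 484) 0.71 rgb [119. 118.  36.]
scene px 211 167 (array([ 430.9, -236.7]), array([46.5, 89.6]), 78.3, 172.7, 541) 0.7 rgb [ 77. 103.  37.]
pics/scene_55.9.png
```

Call:
drive_tool(gripper=[0.9, 0.9, 0.9, 0.9, 0.9, 0.9, 0.9, 0.9, 0.9, 0.9, 0.9, 0.9, 0.9, 0.9, 0.9, 0.9, 0.9, 0.9], offset=[[0.0008, 0, -0.005], [0.0015, 0, -0.01], [0.0023, 0, -0.015], [0.003, 0, -0.02], [0.003, 0, -0.02], [0.003, 0, -0.02], [0.003, 0, -0.02], [0.003, 0, -0.02], [0.003, 0, -0.02], [0.003, 0, -0.02], [0.003, 0, -0.02], [0.003, 0, -0.02], [0.003, 0, -0.02], [0.0023, 0, -0.015], [0.0015, 0, -0.01], [0.0008, 0, -0.005], [0, 0, 0], [0, 0, 0]], turn=[0, 0, 0, 0, 0, 0, 0, 0, 0, 0, 0, 0, 0, 0, 0, 0, 0, 0])

```text
time_s: 57.52
eef_pos: [502.0, -294.4, 194.7]
ee_rot: [0.703, -0.703, 0.075, -0.074]
force: [0.1, 0.3, -3.1]
grip_width: 0.237
```

```bash
python3 tilt.py top,scene; python3 - <<'E'
from h import *
s,M=pose();C=np.array([471.5,-441]);u=np.array([-.21,-.978]);q=s["eef_pos"][:2]-C;print("s",q@u,"lat",q@np.array([.978,-.21]))
E
```

```text
tcp [ 502.  -294.4  194.7] F [ 0.1  0.3 -3.1] Tq [ 0.56 -0.11  0.06] grip 0.237 t 57.5
top n 560 slope deg 14.3 floor z at grip 197.4 tx range 49.0 264.0 z at max 130.2
pics/top_57.5.png
scene n 782 slope deg 14.3 floor z at grip 196.3 tx range 51.0 264.0 z at max 129.3
pics/scene_57.5.png
s -150.1373047748455 lat -0.9170913583320126
```

```bash
ls -t pics | head -2
```

```text
scene_57.5.png
top_57.5.png
```

View pics/scene_57.5.png

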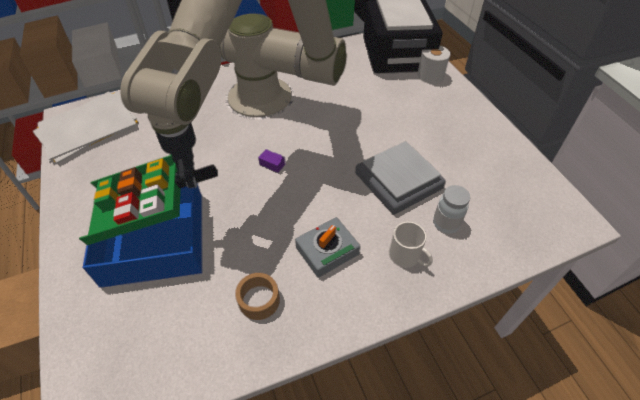

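View pics/top_57.5.png

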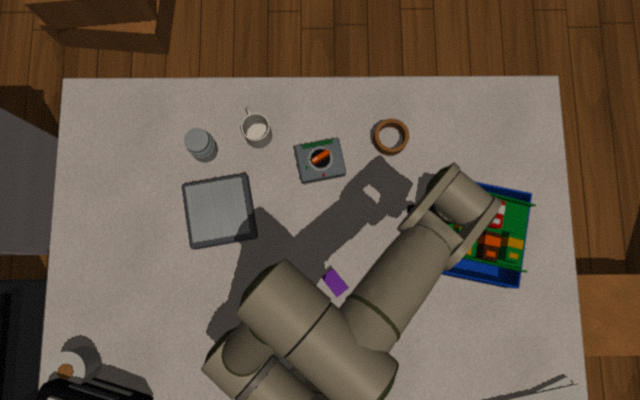

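Call:
drive_tool(gripper=[0.9, 0.9, 0.9, 0.9, 0.9, 0.9, 0.9, 0.9, 0.9, 0.9, 0.9, 0.9, 0.9], offset=[[0, 0.002, 0.002], [0, 0.005, 0.002], [0, 0.008, 0], [0, 0.01, 0], [0, 0.01, 0], [0, 0.01, 0], [0, 0.01, 0], [0, 0.008, 0], [0, 0.005, 0], [0, 0.003, 0], [0, 0.001, 0], [0, 0, 0], [0, 0, 0]], turn=[0, 0, 0, 0, 0, 0, 0, 0, 0, 0, 0, 0, 0])

```text
time_s: 58.7
eef_pos: [503.0, -291.2, 123.3]
ee_rot: [-0.703, 0.703, -0.074, 0.075]
force: [-0.3, 0.0, -4.2]
grip_width: 0.237
```

```bash
python3 tilt.py top,scene
```

```text
tcp [ 503.  -291.2  123.3] F [-0.3  0.  -4.2] Tq [ 0.45 -0.08  0.05] grip 0.237 t 58.7
top n 489 slope deg 14.3 floor z at grip 126.5 tx range 121.0 264.0 z at max 59.3
pics/top_58.7.png
scene n 809 slope deg 14.0 floor z at grip 124.2 tx range 49.0 264.0 z at max 58.3
pics/scene_58.7.png
```

Call:
drive_tool(gripper=[0.9, 0.9, 0.9, 0.9, 0.9, 0.9, 0.9, 0.9], offset=[[0, 0, 0], [0, 0, -0.002], [0, 0, -0.002], [0, 0, -0.002], [0, 0, -0.002], [0, 0, -0.002], [0, 0, -0.002], [0, 0, 0]], turn=[0, 0, 0, 0, 0, 0, 0, 0], force=20)

```text
time_s: 59.47
eef_pos: [501.5, -298.8, 123.0]
ee_rot: [0.706, -0.7, 0.074, -0.075]
force: [6.9, 22.7, 2.1]
grip_width: 0.235
```

Call:
drive_tool(gripper=[0.9, 0.9, 0.9, 0.9, 0.9, 0.9, 0.9, 0.9, 0.9, 0.9, 0.9], offset=[[0, -0.005, -0.001], [0, -0.005, -0.0014], [0, -0.005, -0.0015], [0, -0.005, -0.0016], [0, -0.005, -0.0017], [0, -0.005, -0.0019], [0, -0.005, -0.002], [0, -0.005, -0.0021], [0, -0.005, -0.0022], [0, -0.005, -0.0024], [0, 0, 0]], turn=[0, 0, 0, 0, 0, 0, 0, 0, 0, 0, 0])

```text
time_s: 60.38
eef_pos: [496.5, -320.8, 173.7]
ee_rot: [-0.703, 0.703, -0.075, 0.075]
force: [0.7, 2.9, -4.6]
grip_width: 0.235
```

```bash
python3 tilt.py scene,top
```

```text
tcp [ 496.5 -320.8  173.7] F [ 0.7  2.9 -4.6] Tq [ 1.42 -0.24 -0.13] grip 0.235 t 60.4
scene n 331 slope deg 27.2 floor z at grip 172.8 tx range 49.0 235.0 z at max 52.3
pics/scene_60.4.png
top n 133 slope deg 38.0 floor z at grip 232.4 tx range 68.0 247.0 z at max 39.1
pics/top_60.4.png
```

View pics/scene_60.4.png

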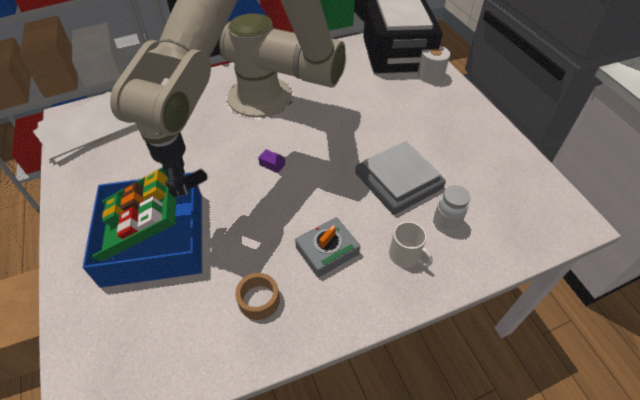

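Call:
drive_tool(gripper=[0.9, 0.9, 0.9, 0.9, 0.9, 0.9, 0.9, 0.9, 0.9], offset=[[0, -0.005, -0.0028], [0, -0.005, -0.0029], [0, -0.005, -0.003], [0, -0.005, -0.0031], [0, -0.005, -0.0033], [0, -0.005, -0.0035], [0, -0.005, -0.0036], [0, -0.003, -0.0025], [0, 0, 0]], turn=[0, 0, 0, 0, 0, 0, 0, 0, 0])

```text
time_s: 61.23
eef_pos: [491.2, -345.2, 211.6]
ee_rot: [-0.703, 0.704, -0.075, 0.075]
force: [-0.5, 1.7, -3.9]
grip_width: 0.235
```

```bash
python3 tilt.py scene,top
```

```text
tcp [ 491.2 -345.2  211.6] F [-0.5  1.7 -3.9] Tq [ 0.85 -0.26 -0.03] grip 0.235 t 61.2
scene n 268 slope deg 29.2 floor z at grip 194.2 tx range 49.0 212.0 z at max 76.0
pics/scene_61.2.png
top n 94 slope deg 37.0 floor z at grip 249.7 tx range 138.0 222.0 z at max 82.7
pics/top_61.2.png
```

View pics/scene_61.2.png

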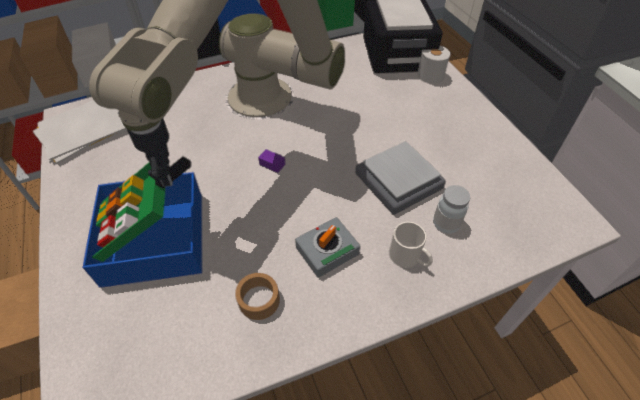

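View pics/top_61.2.png

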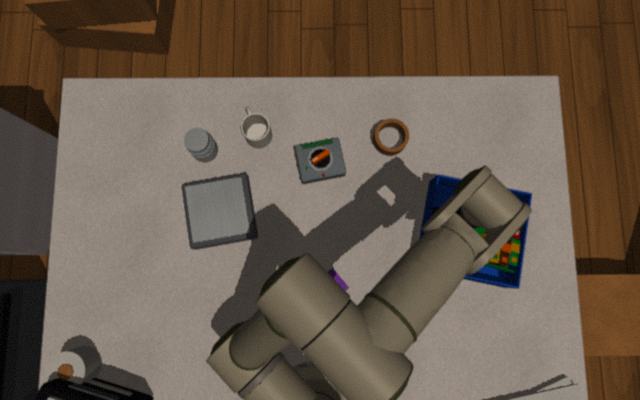

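Call:
drive_tool(gripper=[0.9, 0.9, 0.9, 0.9, 0.9, 0.9, 0.9, 0.9, 0.9, 0.9, 0.9], offset=[[0, 0, 0], [0, 0, 0], [0, 0, 0], [0, 0, 0.006], [0, 0, 0.01], [0, -0.003, 0.012], [0, -0.003, 0.012], [0, -0.003, 0.012], [0, -0.003, 0.01], [0, 0, 0.005], [0, 0, 0]], turn=[0, 0, 0, 0, 0, 0, 0, 0, 0, 0, 0], force=120)

```text
time_s: 62.25
eef_pos: [505.9, -277.6, 223.4]
ee_rot: [-0.703, 0.703, -0.074, 0.074]
force: [0.5, -0.4, -3.0]
grip_width: 0.235
```

```bash
python3 tilt.py scene
```

```text
tcp [ 505.9 -277.6  223.4] F [ 0.5 -0.4 -3. ] Tq [ 0.26 -0.08  0.06] grip 0.235 t 62.2
scene n 1607 slope deg 36.7 floor z at grip 218.4 tx range 45.0 243.0 z at max 36.7
pics/scene_62.2.png
```

View pics/scene_62.2.png

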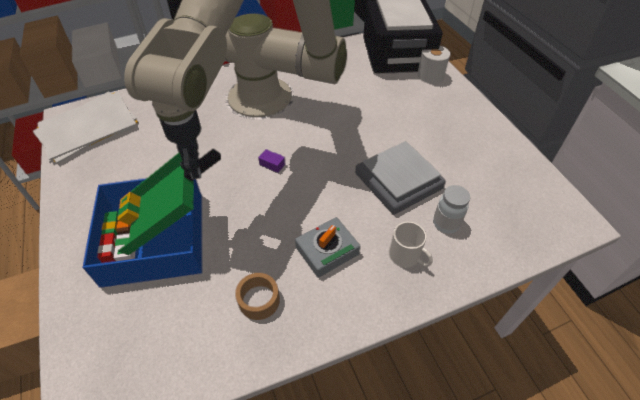

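Call:
drive_tool(gripper=[0.9, 0.9, 0.9, 0.9, 0.9, 0.9, 0.9, 0.9, 0.9, 0.9, 0.9, 0.9, 0.9, 0.9], offset=[[0, -0.002, 0.006], [0, -0.003, 0.01], [0, -0.003, 0.01], [0, -0.003, 0.01], [0, -0.005, 0.01], [0, -0.01, 0.01], [0, -0.012, 0.006], [0, -0.015, 0], [0, -0.015, 0], [0, -0.015, 0], [0, -0.015, 0], [0, -0.01, 0], [0, 0, 0], [0, 0, 0]], turn=[0, 0, 0, 0, 0, 0, 0, 0, 0, 0, 0, 0, 0, 0])

```text
time_s: 63.47
eef_pos: [518.5, -217.8, 330.9]
ee_rot: [-0.703, 0.703, -0.074, 0.075]
force: [-1.1, -0.8, -4.0]
grip_width: 0.233
```

```bash
python3 tilt.py scene; python3 packs.py top,scene 10
```

```text
tcp [ 518.5 -217.8  330.9] F [-1.1 -0.8 -4. ] Tq [ 0.24 -0.06  0.  ] grip 0.233 t 63.5
scene n 1871 slope deg 36.3 floor z at grip 324.4 tx range 45.0 207.0 z at max 172.8
pics/scene_63.5.png
top px 509 227 (array([ 481.6, -552.2]), array([37.7, 71. ]), 78.1, 47.2, 365) 0.87 rgb [102.  44.  39.]
top px 492 224 (array([ 493.8, -509.8]), array([42.5, 70.1]), 77.8, 39.6, 447) 0.7 rgb [ 95. 111.  92.]
top px 495 252 (array([ 413. , -505.6]), array([51.1, 75.9]), 80.6, 80.7, 472) 0.65 rgb [89. 80. 10.]
top px 508 253 (array([ 408.8, -541.8]), array([26.5, 68.4]), 77.8, 48.4, 217) 0.61 rgb [48. 70. 16.]
top px 328 277 (array([348.1, -46.7]), array([30.9, 39. ]), 44.7, 34.5, 144) 0.54 rgb [ 94.  46. 115.]
top px 483 250 (array([ 400.5, -463.8]), array([ 51.4, 101.2]), 40.5, 37.1, 167) 0.5 rgb [30. 19. 13.]
pics/top_63.5.png
scene px 271 160 (array([338.7, -61.5]), array([71.6, 42.2]), 38.7, 32.7, 342) 0.96 rgb [ 89.  48. 108.]
scene px 106 247 (array([ 485.3, -553.2]), array([35.6, 72.5]), 78.2, 46.3, 444) 0.64 rgb [127.  64.  62.]
scene px 124 246 (array([ 497.7, -511.9]), array([45.3, 73.6]), 75.6, 38.8, 504) 0.58 rgb [130. 147. 128.]
scene px 129 227 (array([ 480. , -481.7]), array([178.3,  63.2]), 13.5, 35.6, 161) 0.54 rgb [71. 54. 42.]
scene px 107 224 (array([ 413.8, -535.7]), array([37.1, 72.5]), 81.8, 47.1, 212) 0.46 rgb [ 84. 103.  38.]
pics/scene_63.6.png
```

```bash
python3 - <<'E'
import cv2
a=cv2.imread("pics/scene_63.6.png")[130:300,60:240];b=cv2.imread("pics/top_63.5.png")[150:310,400:560]
cv2.imwrite("pics/z1.png",cv2.hconcat([cv2.resize(a,(400,380)),cv2.resize(b,(380,380))]))
E
python3 - <<'E'
import sys; sys.path.insert(0,".")
from h import *
pic,d=ctrl.capture("top");p,T=tw("top");P=cloud("top",d,T,p)
m=(P[...,2]>55)&(P[...,2]<63)&(d>0)&(abs(P[...,0]-541)<115)&(abs(P[...,1]-255)<115)
print("scale",rect(m,P,50))
E
```

```text
scale (array([536.8, 264.1]), array([160.5, 160.8]), 9.6, 59.8, 2691)
```

View pics/z1.png

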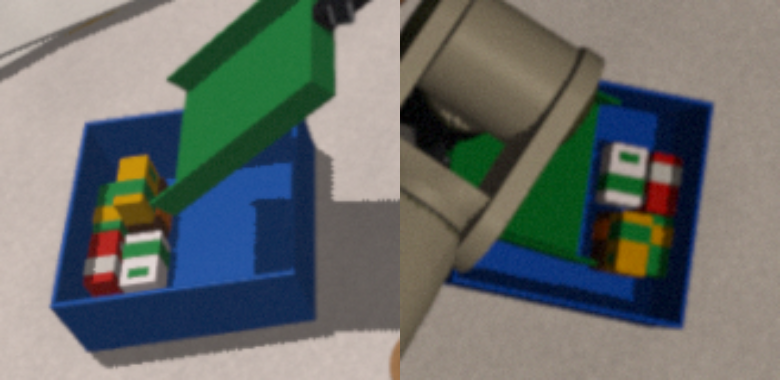

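```bash
python3 plan.py 513 410 250 9.6
```

```text
now [ 518.3 -218.1  330.2] h -12.1 t 63.8 F [ 0.6  0.4 -2.1] grip 0.236 j6 -23
turn total -21.7 rows 4 each -5.43
after turn shift tool x,y,z m: [0.0995 0.0802 0.6202] min rows xz 16 each/that [0.0062 0.005  0.0388]
```

Call:
drive_tool(gripper=[0.9, 0.9, 0.9, 0.9, 0.9, 0.9, 0.9, 0.9, 0.9, 0.9, 0.9, 0.9, 0.9, 0.9, 0.9, 0.9, 0.9, 0.9, 0.9, 0.9], offset=[[0, 0, 0], [0, 0, 0], [0, 0, 0], [0, 0, 0], [0, 0, 0], [0, 0, 0], [0, 0, 0], [0.0016, 0, 0.01], [0.0032, 0, 0.02], [0.0048, 0, 0.03], [0.0048, 0, 0.03], [0.0048, 0, 0.03], [0.0048, 0, 0.03], [0.0048, 0, 0.03], [0.0048, 0, 0.03], [0.0048, 0, 0.03], [0.0048, 0, 0.03], [0.0048, 0, 0.03], [0.0048, 0, 0.03], [0.0048, 0, 0.03]], turn=[-2, -4, -5, -5, -4, -1.7, 0, 0, 0, 0, 0, 0, 0, 0, 0, 0, 0, 0, 0, 0])

```text
time_s: 65.43
eef_pos: [514.6, 148.5, 330.9]
ee_rot: [0.705, -0.705, -0.059, 0.059]
force: [0.9, 0.3, -2.3]
grip_width: 0.236
```

Call:
drive_tool(gripper=[0.9, 0.9, 0.9, 0.9, 0.9, 0.9, 0.9, 0.9, 0.9, 0.9, 0.9], offset=[[0.0048, 0, 0.03], [0.0048, 0, 0.03], [0.0048, 0, 0.03], [0.0048, 0, 0.03], [0.0048, 0, 0.03], [0.0048, 0, 0.03], [0.0048, 0, 0.03], [0.0048, 0, 0.03], [0.0032, 0, 0.02], [0, 0, 0], [0, 0, 0]], turn=[0, 0, 0, 0, 0, 0, 0, 0, 0, 0, 0])

```text
time_s: 66.35
eef_pos: [512.2, 410.9, 330.1]
ee_rot: [-0.704, 0.705, 0.059, -0.06]
force: [-0.5, -0.9, -2.2]
grip_width: 0.24
```

```bash
python3 tilt.py scene,top; python3 plan.py 513 410 225 9.6
```

```text
tcp [512.2 410.9 330.1] F [-0.5 -0.9 -2.2] Tq [ 0.2   0.04 -0.01] grip 0.24 t 66.3
scene n 2726 slope deg 36.2 floor z at grip 323.9 tx range 45.0 209.0 z at max 171.1
pics/scene_66.3.png
top n 2955 slope deg 36.4 floor z at grip 325.7 tx range 45.0 208.0 z at max 172.6
pics/top_66.3.png
now [512.8 409.3 330.9] h 9.5 t 66.5 F [-0.1  0.  -3. ] grip 0.242 j6 19
turn total -0.1 rows 1 each -0.06
after turn shift tool x,y,z m: [0.0003 0.1059 0.0006] min rows xz 1 each/that [0.0003 0.1059 0.0006]
```

Call:
drive_tool(gripper=[0.9, 0.9, 0.9, 0.9, 0.9, 0.9, 0.9, 0.9], offset=[[0, 0.01, 0], [0, 0.02, 0], [0, 0.025, 0], [0, 0.025, 0], [0, 0.015, 0], [0, 0.005, 0], [0, 0, 0], [0, 0, 0]], turn=[0, 0, 0, 0, 0, 0, 0, 0], force=120)

```text
time_s: 67.12
eef_pos: [513.4, 409.4, 232.3]
ee_rot: [0.705, -0.704, -0.059, 0.058]
force: [0.0, -0.1, -2.0]
grip_width: 0.238
```

Call:
drive_tool(gripper=[0.9, 0.9, 0.9, 0.9, 0.9, 0.9, 0.9, 0.9, 0.9, 0.9, 0.9], offset=[[0, 0, 0], [0, 0, 0], [0, 0.004, 0], [0, 0.004, 0], [0, 0.004, 0], [0, 0.004, 0], [0, 0.004, 0], [0, 0.004, 0], [0, 0.004, 0], [0, 0.004, 0], [0, 0, 0]], turn=[0, 0, 0, 0, 0, 0, 0, 0, 0, 0, 0], force=20)

```text
time_s: 68.03
eef_pos: [513.0, 410.4, 199.3]
ee_rot: [0.705, -0.704, -0.06, 0.059]
force: [0.9, 3.2, 4.1]
grip_width: 0.237
```

```bash
python3 tilt.py scene,top
```

```text
tcp [513.  410.4 199.3] F [0.9 3.2 4.1] Tq [-0.3  -0.21  0.09] grip 0.237 t 68.0
scene n 2373 slope deg 30.5 floor z at grip 195.6 tx range 45.0 224.0 z at max 63.2
pics/scene_68.0.png
top n 2437 slope deg 30.5 floor z at grip 195.7 tx range 45.0 225.0 z at max 63.6
pics/top_68.0.png
```

Call:
drive_tool(gripper=[0.9, 0.9, 0.9, 0.9, 0.9, 0.9, 0.9, 0.9, 0.9, 0.9, 0.9, 0.9, 0.9, 0.9, 0.9, 0.9], offset=[[0, 0.006, 0], [0, 0.008, 0], [0, 0.008, 0], [0, 0.008, 0], [0, 0.008, 0], [0, 0.008, 0], [0, 0.008, 0], [0, 0.008, 0], [0, 0.008, 0], [0, 0.008, 0], [0, 0.008, 0], [0, 0.008, 0], [0, 0.006, 0], [0, 0.004, 0], [0, 0, 0], [0, 0, 0]], turn=[0, 0, 0, 0, 0, 0, 0, 0, 0, 0, 0, 0, 0, 0, 0, 0])

```text
time_s: 69.47
eef_pos: [513.0, 409.4, 94.6]
ee_rot: [-0.704, 0.705, 0.059, -0.059]
force: [-0.2, -1.0, 0.2]
grip_width: 0.235
```

```bash
python3 tilt.py scene,top
```

```text
tcp [513.  409.4  94.6] F [-0.2 -1.   0.2] Tq [-0.65 -0.13  0.18] grip 0.235 t 69.5
scene n 2579 slope deg 7.9 floor z at grip 95.4 tx range 45.0 269.0 z at max 58.1
pics/scene_69.5.png
top n 2665 slope deg 7.9 floor z at grip 95.4 tx range 45.0 269.0 z at max 58.2
pics/top_69.5.png
```

Call:
drive_tool(gripper=[0.9, 0.9, 0.9, 0.9, 0.9, 0.9, 0.9, 0.9], offset=[[0, 0.005, 0], [0, 0.006, 0], [0, 0.006, 0], [0, 0.006, 0], [0, 0.005, 0], [0, 0.003, 0], [0, 0, 0], [0, 0, 0]], turn=[0, 0, 0, 0, 0, 0, 0, 0])

```text
time_s: 70.23
eef_pos: [512.8, 409.7, 63.5]
ee_rot: [0.705, -0.705, -0.059, 0.059]
force: [-0.8, 3.2, 1.9]
grip_width: 0.236
```

```bash
python3 tilt.py scene,top
```

```text
tcp [512.8 409.7  63.5] F [-0.8  3.2  1.9] Tq [-0.24  0.09 -0.13] grip 0.236 t 70.2
scene n 2468 slope deg 0.3 floor z at grip 65.2 tx range 45.0 276.0 z at max 63.7
pics/scene_70.2.png
top n 2666 slope deg -0.1 floor z at grip 63.9 tx range 45.0 275.0 z at max 64.4
pics/top_70.2.png
```

Call:
drive_tool(gripper=[0.65, 0.5, 0.3, 0, 0, 0, 0, 0, 0, 0, 0, 0], offset=[[0, 0, 0], [0, 0, 0], [0, 0, 0], [0, 0, 0], [0, 0, 0], [0, -0.01, 0], [0, -0.02, 0], [0, -0.03, 0], [0, -0.03, 0], [0, -0.03, 0], [0, 0, 0], [0, 0, 0]], turn=[0, 0, 0, 0, 0, 0, 0, 0, 0, 0, 0, 0])

```text
time_s: 71.33
eef_pos: [513.5, 410.0, 186.4]
ee_rot: [0.705, -0.704, -0.06, 0.058]
force: [-0.6, -0.1, -0.3]
grip_width: 1.005
```

```bash
cat > chk.py <<'E'
from h import *
for c in ["top","scene"]:
    pic,d=ctrl.capture(c);p,T=tw(c);P=cloud(c,d,T,p)
    g=pic.astype(int);m=(g[...,1]>g[...,0]+25)&(g[...,1]>g[...,2]+18)&(d>0)&(abs(P[...,0]-540)<150)&(abs(P[...,1]-260)<160)&(P[...,2]>50)
    print(c,"tray",rect(m,P,50)); f=m&(P[...,2]<72);A=np.c_[P[f][:,:2],np.ones(f.sum())];k=np.linalg.lstsq(A,P[f][:,2],rcond=None)[0];print("tilt deg",np.degrees(np.hypot(k[0],k[1])))
    cv2.imwrite(f"pics/chk_{c}.png",pic[:,:,::-1])
E
python3 chk.py; python3 packs.py top,scene 10; python3 plan.py 683 -24 150 32.6; python3 knob.py
```

```text
top tray (array([537.4, 257.7]), array([178.1, 241.3]), 9.7, 64.6, 5636)
tilt deg 0.06181819198346508
scene tray (array([538.6, 257.8]), array([179.7, 243.6]), 9.9, 64.9, 4537)
tilt deg 0.262283582665822
top px 509 227 (array([ 482. , -549.2]), array([42.3, 69.9]), 77.3, 47.1, 391) 0.77 rgb [99. 45. 39.]
top px 334 282 (array([334.1, -60.1]), array([69.6, 42.1]), 39.2, 34.3, 389) 0.76 rgb [ 97.  49. 118.]
top px 495 252 (array([ 410.1, -505.9]), array([52.4, 70.1]), 78.6, 80.5, 473) 0.69 rgb [88. 78. 10.]
top px 508 254 (array([ 408.4, -541.8]), array([21.1, 68.4]), 76.5, 48.3, 170) 0.66 rgb [46. 72. 16.]
top px 483 250 (array([ 417.5, -479.9]), array([12.7, 69.7]), 82.0, 35.2, 157) 0.48 rgb [32. 16. 10.]
pics/top_71.4.png
scene px 120 214 (array([ 388.3, -502.5]), array([130.1,  53.5]), 2.6, 78.9, 535) 0.98 rgb [107.  97.  25.]
scene px 125 247 (array([ 519.4, -512.9]), array([ 45.6, 132. ]), 82.3, 38.9, 492) 0.93 rgb [123. 139. 122.]
scene px 271 160 (array([339.6, -60.2]), array([71.2, 43.3]), 37.6, 32.6, 350) 0.93 rgb [ 85.  44. 105.]
scene px 131 225 (array([ 427.5, -497.3]), array([42., 87.]), 79.8, 34.7, 244) 0.68 rgb [64. 49. 42.]
scene px 107 224 (array([ 413.8, -544.3]), array([75.1, 31.7]), 5.6, 46.9, 199) 0.67 rgb [76. 97. 37.]
pics/scene_71.5.png
now [512.7 409.5 182.8] h 9.6 t 71.6 F [ 0.5 -0.5 -0.6] grip 0.997 j6 19
turn total -23.0 rows 4 each -5.75
after turn shift tool x,y,z m: [-0.0901  0.0328 -0.457 ] min rows xz 12 each/that [-0.0075  0.0027 -0.0381]
top (array([680.5, -23.4]), array([14.6, 56. ]), 32.1, 83.4, 109)
scene (array([684.5, -23.5]), array([14.8, 55.5]), 32.0, 83.1, 126)
[0.5  0.64 1.12 0.   1.38 0.33]
```

View pics/chk_top.png

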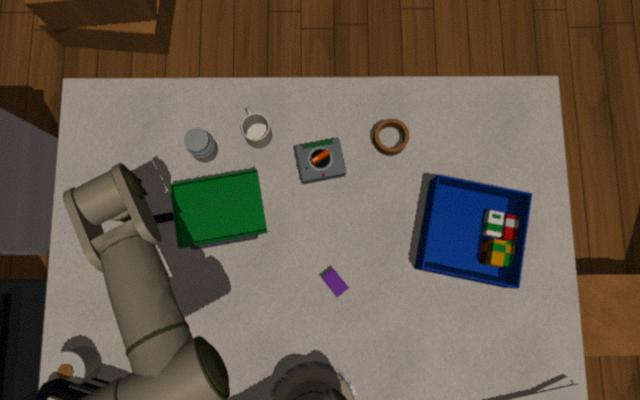

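View pics/chk_scene.png

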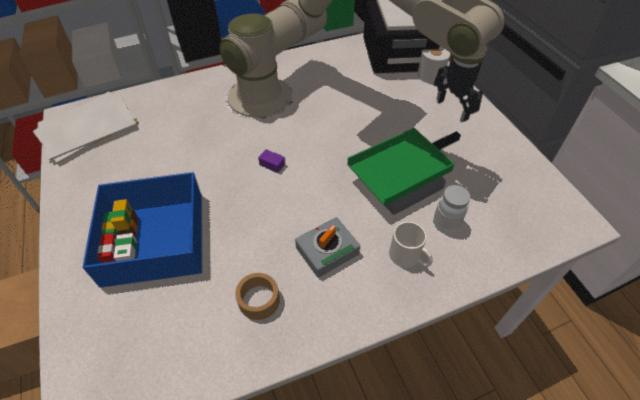

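Call:
drive_tool(gripper=[0, 0, 0, 0, 0, 0, 0, 0, 0, 0, 0, 0, 0, 0, 0, 0, 0, 0], offset=[[0, 0, 0], [0, 0, 0], [0, 0, 0], [0, 0, 0], [-0.0075, 0.0027, -0.0381], [-0.0075, 0.0027, -0.0381], [-0.0075, 0.0027, -0.0381], [-0.0075, 0.0027, -0.0381], [-0.0075, 0.0027, -0.0381], [-0.0075, 0.0027, -0.0381], [-0.0075, 0.0027, -0.0381], [-0.0075, 0.0027, -0.0381], [-0.0075, 0.0027, -0.0381], [-0.0075, 0.0027, -0.0381], [-0.0075, 0.0027, -0.0381], [-0.0075, 0.0027, -0.0381], [0, 0, 0], [0, 0, 0]], turn=[-5.7, -5.7, -5.7, -5.7, 0, 0, 0, 0, 0, 0, 0, 0, 0, 0, 0, 0, 0, 0])

```text
time_s: 73.23
eef_pos: [681.9, -26.6, 150.4]
ee_rot: [0.68, -0.679, -0.196, 0.197]
force: [0.7, 0.7, -0.4]
grip_width: 1.001
```

```bash
python3 plan.py 683 -24 61 32.3
```

```text
now [681.9 -26.6 150.4] h 32.2 t 73.2 F [ 0.7  0.7 -0.4] grip 1.001 j6 -44
turn total -0.1 rows 1 each -0.09
after turn shift tool x,y,z m: [0.0023 0.0894 0.0017] min rows xz 1 each/that [0.0023 0.0894 0.0017]
```

Call:
drive_tool(gripper=[0, 0, 0, 0, 0, 1, 1, 1, 1, 1, 1, 1], offset=[[0.002, 0.025, 0.002], [0, 0.025, 0], [0, 0.025, 0], [0, 0.014, 0], [0, 0, 0], [0, 0, 0], [0, 0, 0], [0, 0, 0], [0, 0, 0], [0, 0, 0], [0, 0, 0], [0, 0, 0]], turn=[0, 0, 0, 0, 0, 0, 0, 0, 0, 0, 0, 0], force=80)

```text
time_s: 74.23
eef_pos: [682.1, -22.3, 63.3]
ee_rot: [-0.679, 0.679, 0.197, -0.197]
force: [-5.4, -1.1, 6.8]
grip_width: 0.144
```

Call:
drive_tool(gripper=[1, 1, 1, 1, 1, 1, 1, 1, 1, 1, 1, 1, 1, 1], offset=[[0, 0, 0], [0, 0, 0], [0, 0, 0], [0, 0, 0], [0, 0, 0], [0, 0, 0], [0, 0, 0], [0, 0, 0], [0, 0, 0], [0, 0, 0], [0, 0, 0], [0, 0, 0], [0, 0, 0], [0, 0, 0]], turn=[-6, -6, -6, -6, -6, -6, -6, -6, -6, -6, -6, -3, 0, 0])

```text
time_s: 75.4
eef_pos: [681.1, -24.3, 63.3]
ee_rot: [0.449, -0.448, -0.545, 0.549]
force: [-11.0, -10.4, 9.8]
grip_width: 0.145
```

Call:
drive_tool(gripper=[0, 0, 0, 0, 0, 0, 0, 0, 0, 0, 0], offset=[[0, 0, 0], [0, 0, 0], [0, 0, 0], [0, 0, 0], [0, -0.03, 0], [0, -0.03, 0], [0, -0.03, 0], [0, -0.03, 0], [0, -0.03, 0], [0, 0, 0], [0, 0, 0]], turn=[0, 0, 0, 0, 0, 0, 0, 0, 0, 0, 0])

```text
time_s: 76.32
eef_pos: [683.1, -21.7, 214.2]
ee_rot: [-0.447, 0.449, 0.548, -0.547]
force: [-0.7, -0.0, -0.9]
grip_width: 1.002
```

```bash
python3 chk.py; python3 - <<'E'
from h import *
s=ctrl.sense();pic,d=ctrl.capture("wrist");p,T=tw("wrist",s);P=cloud("wrist",d,T,p)
m=(np.hypot(P[...,0]-682,P[...,1]+24)<45)&(P[...,2]>76)&(P[...,2]<95)&(d>0)
print(rect(m,P,76),s["time_s"],s["eef_pos"])
E
python3 look.py top,scene jar,tape,mug
```

```text
top tray (array([537.6, 257.7]), array([177.3, 240.9]), 9.8, 64.6, 5665)
tilt deg 0.059168796046915016
scene tray (array([538.1, 260.1]), array([180.1, 248.2]), 9.9, 64.8, 4305)
tilt deg 0.3043979485270699
(array([681.3, -25. ]), array([55.3, 13.4]), 11.6, 84.2, 705) 76.4167 [682.15900389 -21.59052277 211.19691985]
top jar pin [719.3 309.6  -2.2] 0.97
   mask (array([714.2, 308.6]), array([67.7, 68.4]), 86.5, 116.2, 804) 0.82 rgb [105. 104.  99.]
top tape pin [ 750.2 -227.9    1.3] 0.83
   mask (array([ 748.4, -226.9]), array([96. , 99.6]), 77.4, 47.3, 618) 0.74 rgb [88. 61. 36.]
top mug pin [763.4 161.5   2.4] 0.77
   mask (array([766.7, 163.5]), array([93.9, 78.5]), 56.3, 57.2, 633) 0.94 rgb [122. 114. 103.]
scene jar pin [ 7.190e+02  3.171e+02 -1.000e-01] 0.67
   mask (array([726.9, 308.8]), array([69.5, 70.1]), 0.0, 92.4, 1210) 0.94 rgb [124. 122. 120.]
scene tape pin [ 748.9 -229.3    1.2] 0.84
   mask (array([ 753.2, -228.9]), array([97.9, 99.4]), 22.1, 46.1, 1113) 0.89 rgb [113.  86.  61.]
scene mug pin [766.1 158.2  -2.9] 0.87
   mask (array([780.3, 154.4]), array([ 80.6, 107.8]), 82.4, 56.2, 1326) 0.58 rgb [124. 117. 110.]
```

View pics/chk_scene.png

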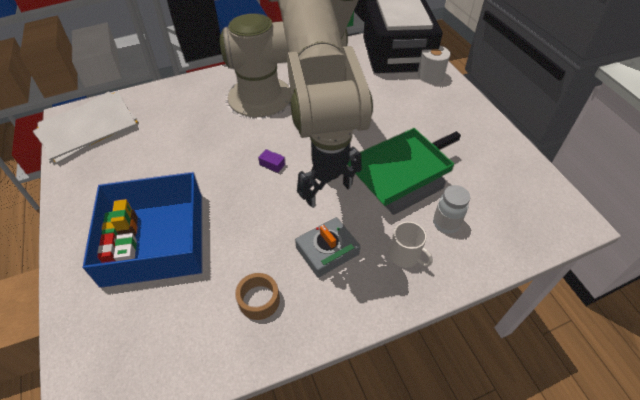

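```bash
python3 -c "
from rig import ctrl
print(ctrl.finish_job())"
```

```text
the job is handed in; nothing more can be done
None
```

The job was finished and handed in at about 77 s of the 210 s allowed; the hand-in reports no verdict.

**What I did:**
- I turned the selector on; the bar had turned about 68° clockwise.
- I loaded all five cartons into the tray on the scale and let go, then lifted the tray level by its handle. The purple look-alike stayed on the bench.
- The tool cannot tilt and the tray did not droop even at 20 N grip, so I made the tip by pressing the lip on walls. Pressing it on the tote's outer near wall while raising the hand gave about 14°. Pressing it on the inner far wall took it to about 36°.
- The cartons slid to the far wall and dropped into the tote as I pulled the tray back.
- I levelled the tray by lowering its lip onto the scale and released it, then turned the selector back to off.

**Last checks before hand-in:**
- **Cartons:** the pictures show all five in the tote. The yellow one lies across two others, its top at about 80 mm, below the 100 mm rim.
- **Tray:** it stands flat, with 0.1 to 0.3° of tilt measured. Its origin is about 5 mm from the platform centre.
- **Selector:** the bar measured 11.6°, against about 10 to 11° when off at the start.
- **Jar, roll and mug:** they are where they were, within the few millimetres of measurement noise.
- **Gripper:** it is open and clear of everything.

No check failed. The two cameras disagreed by about 2 to 4 mm on some positions, which made no difference.

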